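Pack up a glued flow cell in the bonding jig and hold the press bar shut

ROBOT

A 6-joint arm with a two-finger parallel gripper is mounted at the origin on a cart in front of the work surface, level with it; the furniture and walls round the work are solid. World frame = base frame: x ahead of the robot, y to its left, z up, the work surface at z = 0. Lengths are in m, angles in rad, forces in N, time in s.
With the tool pointing down it reaches from about 0.375 to 0.9 m from the base axis. Payload 3.1 kg.
Tool frame: the origin (TCP) lies on the centre line of the jaws, within the pads' length; the fingertips stand 22 mm ahead of it and the grasp point (between the pads) lies 3 mm ahead of it; z points along the fingers, y is the line along which they close (so a half turn about z gives the same grasp; the last joint's range is limited). The gripper opens to 85 mm and grips with 20 to 120 N. Pads are 22 mm wide; open, the fingers measure 114 mm over their backs; the gripper's body (76 mm by 85 mm) begins 54 mm behind the grasp point. The pads swing forward as they close: fully open they stand 13 mm farther back than shut.
Start: joints at [1.145, 0.527, 1.433, -0, 1.181, -0.178], TCP at [0.153, 0.606, 0.253] pointing down, gripper open.
Joint ranges: [-3.08, 3.08], [-0.75, 2.2], [0.22, 2.44], [-1.43, 4.57], [0, 2.65], [-2.85, 2.85]. Speed limits (rad/s): [2.79, 2.79, 3.14, 3.14, 3.14, 3.14].

INTERFACE

Orientations are given as a unit quaternion [x, y, z, w].
In Python, from station import manip gives the robot as it stands.
- The arm moves only by the shell command python3 drive.py 'ROWS' [FORCE]. ROWS is rows parted by semicolons, their numbers by spaces, 1 to 20 of them, each of 5 numbers: dx, dy, dz in m, then a turn about the tool's z in rad, then the opening from 0.0 (shut) to 1.0 (fully open); each row is the pose to reach, as a shift and turn from the pose commanded when the command began, along the tool's axes at that moment; what a row does not reach only later rows make up. A row lasts 1/10 s, in which the tool goes at most 0.05 m and 0.15 rad, less where a joint would pass 70% of its speed; a pose out of reach is approached as far as the arm can. The fingers move at their own pace and stop on an object; FORCE is the grip in N (left out, the last holds). Time passes only in rows, so rows that do not move let the fingers close. It prints the time, the measured TCP pose, the force, the opening and the grip force at its end.
- manip.sense(): the state, without advancing time (a new reading comes with each control period).
- manip.snapshot(name): name is "scene" or "top"; returns a dict with "pixels" (384x512x3 uint8, red, green, blue), "range_z" (384x512 float32, m along the optical axis (not along the pixel's ray), 0 where there is no reading), "fov_y" (degrees; the focal length in pixels is half the picture's height over the tangent of half this angle, whatever the lens; pixels are square), "cx", "cy" (the principal point, pixels), "R" (3x3) and "t" (3): a world point X has camera coordinates R X + t. Camera axes: x right, y down, z forward; pixel columns grow to the right and rows downward; lengths in m; the calibration is good to about 2 mm. A picture is of the moment at which its call begins.
- manip.sign_off(): hands the job in; it is judged then, once.
The state is a dict: "t": time; "q": joint angles; "qd": joint speeds; "tau": joint torques, N m; "tcp_pos": TCP position; "tool_rot": TCP orientation; "force": force on the tool from outside, world axes, zero at the start; "ft_torque": the same for the moment, N m; "finger_gap": opening from 0.0 (shut) to 1.0 (fully open); "gripper_force": force on a finger pad.
Only numpy, scipy, OpenCV 4.12 (cv2) and the standard library are available. Lean on these libraries where they do the work, as an engineer would, in place of code of your own. Each camera call takes 0.05 s, during which the arm holds its last target. There are 200 camera calls.

TASK

A freshly glued glass flow cell lies between the pins of the bonding jig and has to be held under pressure while the glue takes. Lay the metal packing plates gently on it, flat and between the pins, until the press bar, swung over and pushed right down onto its rest, squeezes the pile with its sprung foot (with one plate too few the foot touches nothing, with one too many the bar will not go down). Let the bar down without slamming it and finish while still holding it down on its rest; leave the waiting cell, the glue bottle and the timer alone.

Things in the scene. Friction and masses are not known exactly. Their poses are not given: they have to be found in the camera images.
- nest (a point): centre of the jig's nest, on top of its white plastic board. Axes: x towards the bar's hinge, y towards the waiting cell, z up. Eight upright 8 mm steel pins, 30 mm high, domed, surround it: at x = +-41.5, y = +-14 mm and at x = +-29, y = +-31.5 mm (room for fingers between these last). They leave 75 mm along x and 55 mm along y inside
- jig: the jig's board, 210 x 230 x 12 mm; origin below the nest's centre, on the worktop, axes as the nest's. A rest pillar for the bar, 12 mm thick and 39 mm high, stands on it at x = -56, y = 0 mm. The waiting cell lies on it at y = +110 mm, the glue bottle stands near x = +75, y = +100 mm
- bar_hinge (a point): point on the press bar's hinge axis, 85 mm from the nest's centre along +x of the nest and 45 mm above the board; its frame is parallel to the nest's, the hinge axis is y
- ball (a point): centre of the 30 mm grey ball at the free end of the press bar, 165 mm from the hinge axis. With the bar closed it is 80 mm from the nest's centre along -x of the nest and 45 mm above the board; pinched along the nest's y it pivots between the fingers while the bar swings
- press_bar (a joint): hinge angle of the aluminium press bar (24 x 12 mm, 0.22 kg) in rad: 0 = closed, level, down on its rest pillar (hard stop); grows as the ball swings up and back over the hinge, pi/2 = upright; starts standing open at 1.95 to 2.05, leaning back, and stays there by friction (0.1 N m)
- foot (a joint): how far the bar's sprung rubber foot (22 mm round, under the bar, over the nest's centre) is pushed up into the bar, in m: 0 = out, 0.006 = fully in; 3 N per mm. Bar closed, the free foot reaches down to 23 mm above the board. Cell and plates must make 26 mm: the foot is then 3 mm in (about 4 N at the ball) and lifts the bar if let go
- cell_single: flow cell with one channel layer: a flat glass block 70 x 50 x 10 mm (70 along its x), origin at the centre of its underside. One of the two cells lies in the nest, the other waits beside it
- cell_double: flow cell with two channel layers, 70 x 50 x 18 mm, origin at the centre of its underside
- plate_0: one of three equal aluminium packing plates, 70 (x) x 50 (y) x 8 mm, 76 g, lying loose on the worktop to the right of the jig; origin at the centre of its underside
- plate_1: one of three equal aluminium packing plates, 70 (x) x 50 (y) x 8 mm, 76 g, lying loose on the worktop to the right of the jig; origin at the centre of its underside
- plate_2: one of three equal aluminium packing plates, 70 (x) x 50 (y) x 8 mm, 76 g, lying loose on the worktop to the right of the jig; origin at the centre of its underside
- glue_bottle: small upright glue bottle, 21 mm round, 68 mm high, standing on the board behind the waiting cell; origin under its centre
- timer: small bench timer 58 x 66 x 17 mm on the worktop behind the plates; origin under its centre

How it is judged:
At the end, for the whole second after the job is handed in: The robot's fingers hold the press bar down on its rest (within 0.015 rad of closed), the foot is pushed in 1.8 to 4.5 mm and presses a packing plate with more than 4 N; the cell and the plates used lie flat within 6 mm of the nest's centre and unused plates are at least 90 mm away from it (value of joint press_bar below 0.015 rad and value of joint foot between 0.0018 and 0.0045 m and (contact force between foot and plate_0 above 4 N or contact force between foot and plate_1 above 4 N or contact force between foot and plate_2 above 4 N) and contact force between the fingers and press_bar above 1 N and ((horizontal distance between cell_single and nest below 0.006 m and angle between cell_single's own z axis and vertical below 0.06 rad) or (horizontal distance between cell_double and nest below 0.006 m and angle between cell_double's own z axis and vertical below 0.06 rad)) and ((horizontal distance between plate_0 and nest below 0.006 m and angle between plate_0's own z axis and vertical below 0.06 rad) or horizontal distance between plate_0 and nest above 0.09 m) and ((horizontal distance between plate_1 and nest below 0.006 m and angle between plate_1's own z axis and vertical below 0.06 rad) or horizontal distance between plate_1 and nest above 0.09 m) and ((horizontal distance between plate_2 and nest below 0.006 m and angle between plate_2's own z axis and vertical below 0.06 rad) or horizontal distance between plate_2 and nest above 0.09 m)); the arm keeps its last pose, push and grip.
It fails at once if a cell was moved more than 15 mm (distance of any of cell_single, cell_double from where it was at the start of the episode above 0.015 m).
It fails at once if the glue bottle or the timer was pushed away or knocked over (distance of any of glue_bottle, timer from where it was at the start of the episode above 0.02 m or angle between glue_bottle's own z axis and vertical above 0.5 rad).
It fails at once if a plate was dropped into the nest instead of laid down ((z of plate_0 in the frame of nest below 0.045 m and horizontal distance between plate_0 and nest below 0.03 m and linear speed of plate_0 above 0.5 m/s) or (z of plate_1 in the frame of nest below 0.045 m and horizontal distance between plate_1 and nest below 0.03 m and linear speed of plate_1 above 0.5 m/s) or (z of plate_2 in the frame of nest below 0.045 m and horizontal distance between plate_2 and nest below 0.03 m and linear speed of plate_2 above 0.5 m/s)).
It fails at once if the bar was slammed on the pile (contact force between press_bar and plate_0 above 60 N or contact force between press_bar and plate_1 above 60 N or contact force between press_bar and plate_2 above 60 N).
It also fails if it takes over 62 s, if anything falls off the work surface, if the arm or the gripper's body presses on something with over 40 N, if the wrist force passes 120 N, or if a joint passes its speed limit or range.

## Working session

There is one attempt and no reset: what is moved stays moved. The work goes in short steps, Python scripts to look and compute and a shell command to move; the robot and the scene stay as the last step left them, time stands still between calls to the robot, and variables do not carry over. Pictures are saved under pics/ and viewed, at most 10 in all, crops included, and the job is handed in when it is done.

```bash
ls; mkdir -p pics; cat > h.py <<'E'
import numpy as np, cv2
from station import manip
def snap(n):
    s=manip.snapshot(n); f=s["pixels"].shape[0]/2/np.tan(np.radians(s["fov_y"])/2)
    return s,f
def cloud(s,f):
    d=s["range_z"]; v,u=np.indices(d.shape)
    P=np.stack([(u-s["cx"])/f*d,(v-s["cy"])/f*d,d],-1)
    return (P-s["t"])@s["R"]   # R^T (P-t)
def ray(s,f,u,v,z):
    d=s["R"].T@np.array([(u-s["cx"])/f,(v-s["cy"])/f,1]); c=-s["R"].T@s["t"]
    return c+d*(z-c[2])/d[2]
def save(s,n): cv2.imwrite("pics/"+n,s["pixels"][...,::-1])
E
python3 - <<'E'
from h import *
for n in("top","scene"):
    s,f=snap(n); save(s,n+"0.png"); print(n,f,-s["R"].T@s["t"],s["R"].round(2).tolist(),s["cx"],s["cy"])
    np.savez("pics/"+n+"0.npz",**s)
st=manip.sense();print(st)
E
```

```text
drive.py
pics
station.py
top 375.4752935473527 [ 0.51809567 -0.02306995  1.10154938] [[-0.02, -1.0, 0.01], [-1.0, 0.02, -0.09], [0.09, -0.01, -1.0]] 255.53669573469978 190.4857888982556
scene 355.03038712206524 [ 0.07247344 -0.40269884  0.64389052] [[0.58, -0.82, -0.01], [-0.54, -0.38, -0.75], [0.61, 0.43, -0.66]] 254.4643548198584 198.89412809806004
{'t': 0.1, 'q': array([ 1.14445902e+00,  5.28380107e-01,  1.43378168e+00,  1.47794571e-05,
        1.18138895e+00, -1.78497597e-01]), 'qd': array([-0.00071859, -0.00055614, -0.00314754, -0.00031967,  0.00042769,
        0.00026899]), 'tau': array([ 7.41456893e-05, -4.43303132e+01, -1.78586268e+01, -2.14876322e-04,
        3.88804619e-03, -2.26092629e-05]), 'tcp_pos': array([0.15303276, 0.60535566, 0.25242479]), 'tool_rot': array([ 1.23605675e-01,  9.92330932e-01, -9.32577544e-04, -2.98110685e-04]), 'force': array([0.09097064, 1.41435088, 0.21338219]), 'ft_torque': array([-0.03677299, -0.00924997,  0.04457634]), 'gripper_force': 0.0, 'finger_gap': 1.007667151851999}
```

View pics/top0.png

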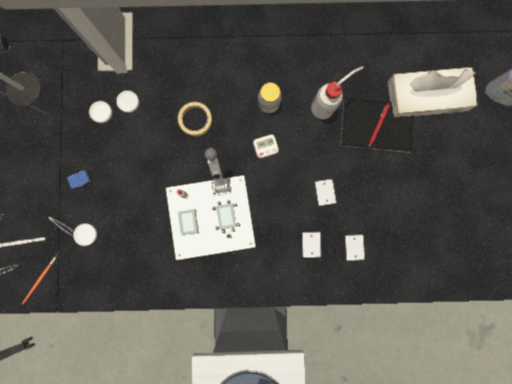

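View pics/scene0.png

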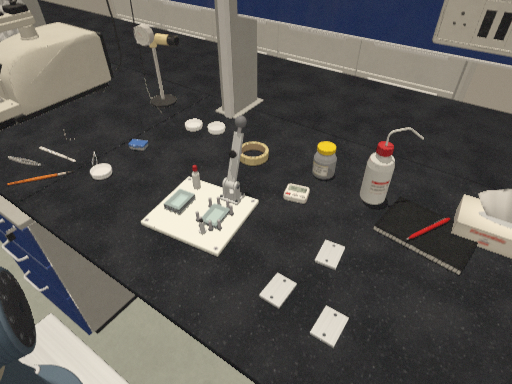

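```bash
python3 - <<'E'
from h import *
ims=[]
for n in("top","scene"):
    s=dict(np.load(f"pics/{n}0.npz")); f=192/np.tan(np.radians(float(s["fov_y"]))/2)
    C=cloud(s,f); hsv=cv2.cvtColor(s["pixels"],cv2.COLOR_RGB2HSV)
    m=((hsv[...,2]>170)&(hsv[...,1]<40)).astype(np.uint8)
    cs,_=cv2.findContours(m,cv2.RETR_EXTERNAL,cv2.CHAIN_APPROX_NONE)
    for c in cs:
        if cv2.contourArea(c)<150: continue
        u,v=c.mean(0)[0]
        p0=ray(s,f,u,v,.01)
        if not(.3<p0[0]<.75 and -.4<p0[1]<.3): continue
        h=.012 if cv2.contourArea(c)>3000 else .008
        Q=np.array([ray(s,f,a+.0,b+.0,h)[:2] for a,b in c[:,0]],np.float32)
        mk=np.zeros_like(m);cv2.drawContours(mk,[c],-1,1,-1);mk=cv2.erode(mk,np.ones((3,3)))
        print(n,(int(u),int(v)),cv2.minAreaRect(Q*1000),"z",np.median(C[...,2][mk>0]).round(4), np.percentile(C[...,2][mk>0],[5,95]).round(4))
    if n=="top": a=s["pixels"][145:265,160:262]; ims.append(cv2.resize(a[...,::-1],None,fx=5,fy=5,interpolation=cv2.INTER_CUBIC))
    else: a=s["pixels"][105:255,140:265]; ims.append(cv2.resize(a[...,::-1],None,fx=4,fy=4,interpolation=cv2.INTER_CUBIC))
    # depth samples
    if n=="top":
        for (u,v) in [(226,213),(226,219),(188,222),(240,240),(180,240),(211,154)]:
            w=C[v-2:v+3,u-2:u+3].reshape(-1,3); print((u,v),np.median(w,0).round(4))
cv2.imwrite("pics/c_top.png",ims[0]);cv2.imwrite("pics/c_sc.png",ims[1])
E
```

```text
top (354, 247) ((443.57452392578125, -316.84112548828125), (49.33536148071289, 68.77108001708984), 88.57308959960938) z 0.0084 [0.0054 0.0118]
top (311, 244) ((455.3548583984375, -191.33746337890625), (46.445098876953125, 69.26222229003906), 87.95045471191406) z 0.0086 [0.0055 0.0116]
top (325, 192) ((605.37451171875, -238.22377014160156), (69.20681762695312, 49.7806396484375), 6.792853832244873) z 0.0083 [0.005 0.012]
top (211, 213) ((540.7529296875, 98.98161315917969), (210.09707641601562, 230.36566162109375), 7.762671947479248) z 0.0135 [0.0096 0.0325]
top (265, 145) ((747.16357421875, -68.09909057617188), (55.28206253051758, 63.279850006103516), 19.430265426635742) z 0.0166 [0.0135 0.0202]
(226, 213) [0.5502 0.0517 0.0234]
(226, 219) [0.5331 0.052  0.0228]
(188, 222) [0.5272 0.1592 0.0299]
(240, 240) [0.4721 0.0135 0.0129]
(180, 240) [0.4764 0.1856 0.0135]
(211, 154) [0.6841 0.0704 0.2246]
scene (329, 325) ((440.4214172363281, -315.3675842285156), (69.78380584716797, 49.25785446166992), 0.6696469187736511) z 0.008 [0.0063 0.0098]
scene (277, 289) ((451.6048278808594, -190.4299774169922), (49.80824661254883, 69.67731475830078), 89.11071014404297) z 0.0079 [0.006  0.0098]
scene (329, 253) ((601.7700805664062, -236.91629028320312), (70.43080139160156, 49.04469299316406), 6.960752487182617) z 0.0079 [0.0062 0.0097]
scene (295, 191) ((747.77490234375, -63.3092041015625), (61.00783157348633, 62.70573043823242), 15.9082670211792) z 0.0159 [0.0135 0.0179]
scene (204, 210) ((536.112548828125, 98.59488677978516), (211.89402770996094, 229.6451416015625), 7.6796064376831055) z 0.0122 [0.01   0.0304]
```

View pics/c_top.png

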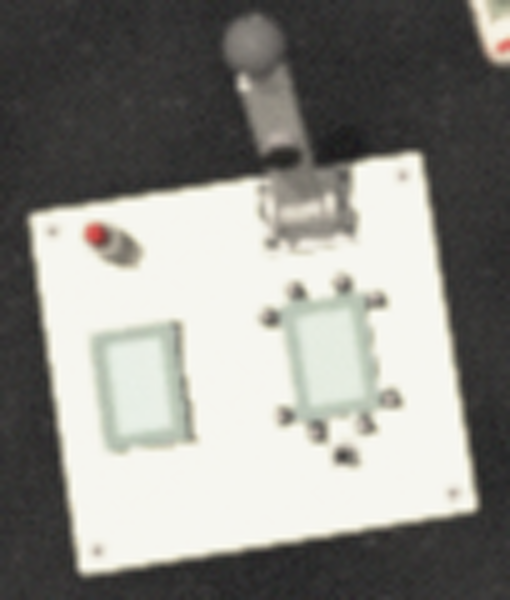

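View pics/c_sc.png

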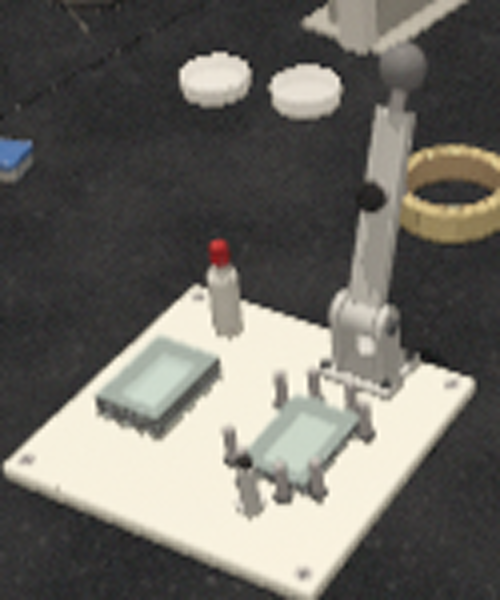

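The crops show that the cell in the nest is the thin one (top about 11 mm above the board; the waiting one about 17 mm), so two plates are needed. The bar leans back with its ball at about (211,154) in the top view. Next I locate the nest and the ball.

```bash
python3 - <<'E'
from h import *
yaw=np.radians(7.7); Rn=np.array([[np.cos(yaw),np.sin(yaw)],[-np.sin(yaw),np.cos(yaw)]])
bc={"top":(.54075,.09898),"scene":(.53611,.09859)}
for n in("top","scene"):
    s=dict(np.load(f"pics/{n}0.npz")); f=192/np.tan(np.radians(float(s["fov_y"]))/2)
    C=cloud(s,f); px=s["pixels"].astype(int); hsv=cv2.cvtColor(s["pixels"],cv2.COLOR_RGB2HSV)
    loc=(C[...,:2]-np.array(bc[n]))@Rn.T
    inb=(abs(loc[...,0])<.1)&(abs(loc[...,1])<.11)
    g=(inb&(px[...,1]-px[...,0]>8)&(C[...,2]<.05)).astype(np.uint8)
    k,l,st,ce=cv2.connectedComponentsWithStats(g)
    for i in range(1,k):
        if st[i,4]>150:
            zm=np.median(C[...,2][l==i]); h=.022 if zm<.0265 else .030
            c=max(cv2.findContours((l==i).astype(np.uint8),cv2.RETR_EXTERNAL,cv2.CHAIN_APPROX_NONE)[0],key=len)
            Q=np.array([ray(s,f,a,b,h)[:2] for a,b in c[:,0]],np.float32)
            r=cv2.minAreaRect(Q*1000); print(n,"cell",st[i],zm.round(4),r,"board frame",Rn@(np.array(r[0])/1000-bc[n]))
    d=(inb&(px.max(-1)<150)&(loc[...,0]<.09)).astype(np.uint8)
    k,l,st,ce=cv2.connectedComponentsWithStats(d)
    for i in range(1,k):
        if st[i,4]>=3:
            print(n,"dark",st[i].tolist(),ce[i].round(1),"bf@.038",(Rn@(ray(s,f,*ce[i],.038)[:2]-bc[n])).round(4))
    # ball: points with z>.19 near
    b=(C[...,2]>.17)&(abs(loc[...,1]+.05)<.06)&(loc[...,0]>.05)&(loc[...,0]<.25)&(C[...,2]<.26)
    P=C[b]; A=np.c_[2*P,np.ones(len(P))]; 
    print(n,"ball pts",len(P),P.max(0).round(3),P.min(0).round(3),np.median(P,0).round(3),np.argwhere(b).mean(0))
E
```

```text
top cell [216 204  20  25 160] 0.0226 ((542.533203125, 53.35557556152344), (65.92306518554688, 46.67742156982422), 8.017829895019531) board frame [-0.00434592 -0.04545196]
top cell [179 210  18  25 159] 0.0307 ((527.2601928710938, 161.1545867919922), (63.92020034790039, 44.8125114440918), 8.019142150878906) board frame [-0.00503764  0.06342142]
top dark [216, 180, 15, 13, 83] [222.9 185.9] bf@.038 [ 0.0801 -0.0521]
top dark [179, 191, 4, 4, 9] [180.4 192.3] bf@.038 [0.0808 0.0695]
top dark [182, 192, 5, 6, 18] [184.4 194.6] bf@.038 [0.0726 0.0592]
top dark [228, 201, 2, 3, 4] [228.5 202. ] bf@.038 [ 0.0322 -0.0609]
top dark [219, 202, 2, 3, 5] [219.4 203.2] bf@.038 [ 0.0329 -0.0349]
top dark [233, 205, 4, 1, 4] [234.5 205. ] bf@.038 [ 0.0211 -0.0764]
top dark [213, 207, 3, 3, 6] [214.2 208.3] bf@.038 [ 0.0208 -0.0181]
top dark [217, 227, 2, 3, 4] [217.2 228. ] bf@.038 [-0.0353 -0.0185]
top dark [223, 229, 2, 4, 7] [223.6 230.4] bf@.038 [-0.0448 -0.035 ]
top dark [233, 228, 2, 3, 4] [233.2 229.2] bf@.038 [-0.0459 -0.0624]
top dark [227, 235, 4, 3, 11] [228.6 235.9] bf@.038 [-0.0622 -0
[... 737 characters left out ...]
2 -0.004 ]
scene dark [222, 181, 19, 21, 199] [231.5 192.5] bf@.038 [ 0.0719 -0.0509]
scene dark [164, 195, 31, 20, 165] [180. 206.] bf@.038 [-0.0324  0.0383]
scene dark [220, 195, 3, 2, 6] [221.  195.5] bf@.038 [ 0.0492 -0.0325]
scene dark [209, 199, 3, 8, 21] [209.9 202.6] bf@.038 [ 0.0127 -0.0218]
scene dark [217, 198, 4, 7, 14] [218.4 200.9] bf@.038 [ 0.0284 -0.0376]
scene dark [196, 202, 38, 32, 251] [212.9 220.9] bf@.038 [-0.0392 -0.0641]
scene dark [207, 348, 8, 6, 8] [210.5 350.8] bf@.038 [-0.3098 -0.2319]
scene dark [216, 355, 30, 22, 30] [230.5 365.5] bf@.038 [-0.3156 -0.2756]
scene ball pts 216 [0.696 0.088 0.225] [0.661 0.061 0.17 ] [0.674 0.071 0.204] [126.99074074 239.24074074]
```

```bash
cat >> h.py <<'E'
from scipy.spatial.transform import Rotation as Ro
def go(x,y,z,yaw_deg):
    "shift in tool axes; yaw = world direction of the plate/nest x axis (tool y = yaw+90)"
    s=manip.sense(); R=Ro.from_quat(s["tool_rot"]).as_matrix()
    cur=np.degrees(np.arctan2(R[1,1],R[0,1]))-90
    d=(yaw_deg-cur+90)%180-90
    print("t",round(s["t"],2),"tcp",s["tcp_pos"].round(4),"yaw",cur.round(2),"gap",round(s["finger_gap"],3),"F",s["force"].round(1))
    print("shift",(R.T@(np.array([x,y,z])-s["tcp_pos"])).round(4),"turn",round(-np.radians(d),4))
E
python3 -c "
from h import *
go(.6036,-.2376,.15,6.9)"
R="-0.644 -0.706 0.102 -0.368 0.9"; python3 drive.py '-0.644 -0.706 0.102 -0.368 0.9;-0.644 -0.706 0.102 -0.368 0.9;-0.644 -0.706 0.102 -0.368 0.9;-0.644 -0.706 0.102 -0.368 0.9;-0.644 -0.706 0.102 -0.368 0.9;-0.644 -0.706 0.102 -0.368 0.9;-0.644 -0.706 0.102 -0.368 0.9;-0.644 -0.706 0.102 -0.368 0.9;-0.644 -0.706 0.102 -0.368 0.9;-0.644 -0.706 0.102 -0.368 0.9;-0.644 -0.706 0.102 -0.368 0.9;-0.644 -0.706 0.102 -0.368 0.9;-0.644 -0.706 0.102 -0.368 0.9;-0.644 -0.706 0.102 -0.368 0.9;-0.644 -0.706 0.102 -0.368 0.9;-0.644 -0.706 0.102 -0.368 0.9;-0.644 -0.706 0.102 -0.368 0.9;-0.644 -0.706 0.102 -0.368 0.9;-0.644 -0.706 0.102 -0.368 0.9;-0.644 -0.706 0.102 -0.368 0.9' 30
python3 - <<'E'
from h import *
go(.6036,-.2376,.03,6.9)
s,f=snap("top");a=s["pixels"][140:300,270:430]
s2,f2=snap("scene");b=s2["pixels"][150:310,250:410]
cv2.imwrite("pics/c1.png",np.hstack([cv2.resize(k[...,::-1],(400,400)) for k in(a,b)]))
E
```

```text
t: 2.1
tcp_pos: [0.6068, -0.2422, 0.1505]
tool_rot: [-0.058, 0.998, -0.002, 0.002]
force: [-1.3, 0.3, 0.5]
finger_gap: 0.9
gripper_force: 0.0
t 2.1 tcp [ 0.6068 -0.2422  0.1505] yaw 6.67 gap 0.9 F [-1.3  0.3  0.5]
shift [0.003  0.0054 0.1205] turn -0.004
```

View pics/c1.png

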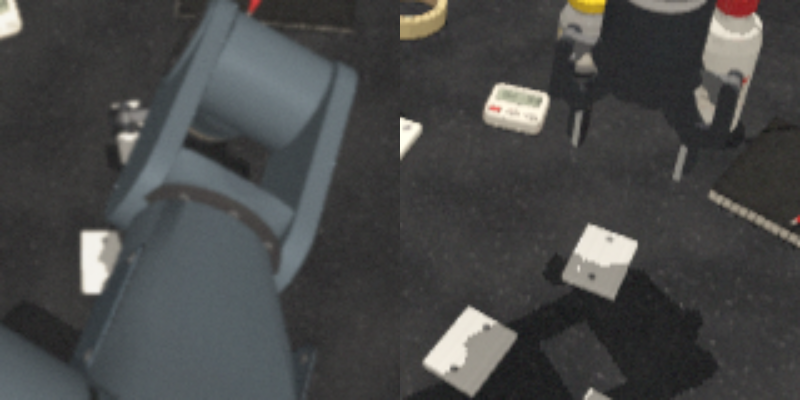

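The arm hides the plates from above, so the scene view must serve. I check the tip height and the finger midpoint against the TCP.

```bash
python3 drive.py '0.003 0.005 0.09 -0.004 0.7;0.003 0.005 0.09 -0.004 0.7;0.003 0.005 0.09 -0.004 0.7;0.003 0.005 0.09 -0.004 0.7;0.003 0.005 0.09 -0.004 0.7' 30
python3 - <<'E'
from h import *
go(.6036,-.2376,.03,6.9)
st=manip.sense(); R=Ro.from_quat(st["tool_rot"]).as_matrix()
s,f=snap("scene"); C=cloud(s,f); L=(C-st["tcp_pos"])@R
for sg in(-1,1):
    m=(abs(L[...,0])<.02)&(sg*L[...,1]>.02)&(sg*L[...,1]<.07)&(L[...,2]>-.02)&(L[...,2]<.045)&(C[...,2]>.015)
    P=L[m]; print(len(P),"tool z pct",np.percentile(P[:,2],[50,95,98,100]).round(4))
    T=P[P[:,2]>np.percentile(P[:,2],60)]; print("x",np.percentile(T[:,0],[2,50,98]).round(4),"y",np.percentile(T[:,1],[2,50,98]).round(4))
a=s["pixels"][170:290,270:370]; cv2.imwrite("pics/c2.png",cv2.resize(a[...,::-1],None,fx=5,fy=5,interpolation=cv2.INTER_CUBIC))
E
```

```text
t: 2.7
tcp_pos: [0.6022, -0.2318, 0.0638]
tool_rot: [-0.063, 0.998, -0.001, 0.002]
force: [-0.6, -0.2, 0.6]
finger_gap: 0.697
gripper_force: 0.0
t 2.7 tcp [ 0.6022 -0.2318  0.0638] yaw 7.17 gap 0.697 F [-0.6 -0.2  0.6]
shift [-0.0005 -0.0058  0.0338] turn 0.0047
74 tool z pct [-0.0051  0.0106  0.0137  0.0162]
x [0.0008 0.0103 0.0134] y [-0.0417 -0.0344 -0.0285]
85 tool z pct [-0.0037  0.0118  0.0138  0.0149]
x [-0.0074  0.0079  0.0128] y [0.0314 0.0333 0.0441]
```

View pics/c2.png

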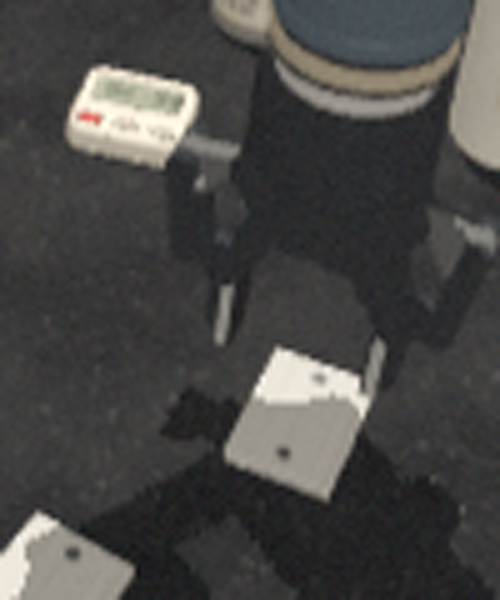

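```bash
python3 drive.py '0 -0.006 0.015 0.004 0.72;0 -0.006 0.042 0.004 0.72;0 -0.006 0.042 0.004 0.72;0 -0.006 0.042 0.004 0.72' 40; python3 drive.py '0 0 0 0 0.5;0 0 0 0 0.5;0 0 0 0 0.5;0 0 0 0 0.5;0 0 0 0 0.5;0 0 0 0 0.5' 40
python3 - <<'E'
from h import *
go(.5397,.0520,.11,7.7)
s,f=snap("scene")
a=s["pixels"][170:290,270:370]; cv2.imwrite("pics/c3.png",cv2.resize(a[...,::-1],None,fx=5,fy=5,interpolation=cv2.INTER_CUBIC))
E
```

```text
t: 3.15
tcp_pos: [0.6014, -0.2381, 0.0194]
tool_rot: [-0.06, 0.998, 0.0, -0.0]
force: [0.5, -0.1, 0.1]
finger_gap: 0.72
gripper_force: 0.0
t: 3.75
tcp_pos: [0.6021, -0.2381, 0.0204]
tool_rot: [-0.06, 0.998, -0.0, 0.001]
force: [-0.9, -0.1, 5.5]
finger_gap: 0.568
gripper_force: 42.5
t 3.75 tcp [ 0.6021 -0.2381  0.0204] yaw 6.89 gap 0.568 F [-0.9 -0.1  5.5]
shift [ 0.027   0.2954 -0.0899] turn -0.0142
```

```bash
python3 drive.py '0 0 -0.03 0 0.5;0 0 -0.07 -0.01 0.5;0.01 0.05 -0.09 -0.014 0.5;0.015 0.1 -0.09 -0.014 0.5;0.02 0.15 -0.09 -0.014 0.5;0.025 0.2 -0.09 -0.014 0.5;0.027 0.25 -0.09 -0.014 0.5;0.027 0.295 -0.09 -0.014 0.5;0.027 0.295 -0.09 -0.014 0.5;0.027 0.295 -0.09 -0.014 0.5;0.027 0.295 -0.09 -0.014 0.5;0.027 0.295 -0.09 -0.014 0.5' 40
python3 - <<'E'
from h import *
go(.5397,.0520,.055,7.7)
for n,(r0,r1,c0,c1) in(("scene",(150,260,160,280)),("top",(150,260,170,290))):
    s,f=snap(n); np.savez("pics/"+n+"1.npz",**s)
    a=s["pixels"][r0:r1,c0:c1]; A=cv2.resize(a[...,::-1],(400,367),interpolation=cv2.INTER_CUBIC)
    B=A if n=="scene" else np.hstack([B,A])
cv2.imwrite("pics/c4.png",B)
E
```

```text
t: 5.0
tcp_pos: [0.54, 0.0503, 0.1093]
tool_rot: [-0.066, 0.998, -0.0, 0.0]
force: [-0.0, -0.4, -0.5]
finger_gap: 0.565
gripper_force: 41.9
t 5.0 tcp [0.54   0.0503 0.1093] yaw 7.57 gap 0.565 F [-0.  -0.4 -0.5]
shift [0.0001 0.0017 0.0543] turn -0.0023
```

View pics/c4.png

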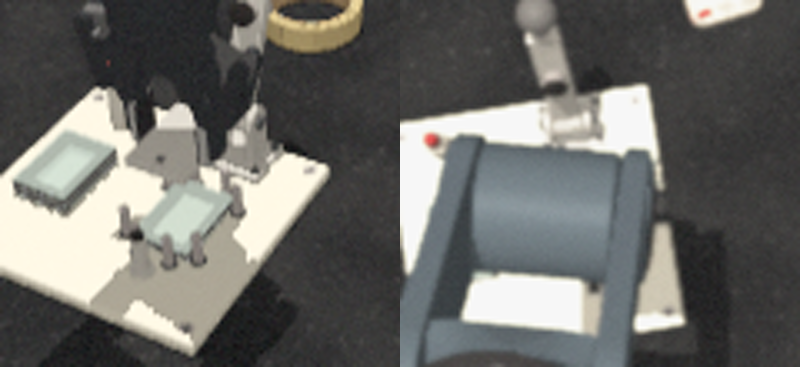

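```bash
python3 - <<'E'
from h import *
s=dict(np.load("pics/scene1.npz")); f=192/np.tan(np.radians(float(s["fov_y"]))/2)
st=manip.sense(); R=Ro.from_quat(st["tool_rot"]).as_matrix(); C=cloud(s,f); L=(C-st["tcp_pos"])@R
px=s["pixels"].astype(int); sat=px.max(-1)-px.min(-1)
m=(L[...,2]>.005)&(L[...,2]<.019)&(abs(L[...,0])<.05)&(abs(L[...,1])<.035)&(px.max(-1)>75)
m=cv2.morphologyEx(m.astype(np.uint8),cv2.MORPH_OPEN,np.ones((2,2)))
k,l,stt,ce=cv2.connectedComponentsWithStats(m)
for i in range(1,k):
    if stt[i,4]<20: continue
    v,u=np.nonzero(l==i)
    # project on plate-top plane
    P=np.array([ray(s,f,a,b,st["tcp_pos"][2]-.0124) for a,b in zip(u,v)]); Q=(P-st["tcp_pos"])@R
    print(stt[i],"x",np.percentile(Q[:,0],[0,2,98,100]).round(4),"y",np.percentile(Q[:,1],[0,2,98,100]).round(4))
    for row in range(v.min(),v.max()+1):
        w=u[v==row]; print(row,w.min(),w.max(),Q[(v==row)&(u==w.min())][0][:2].round(4),Q[(v==row)&(u==w.max())][0][:2].round(4))
E
```

```text
[198 182  26  24 356] x [-0.0336 -0.0281  0.039   0.0402] y [-0.0358 -0.031   0.0213  0.0235]
182 213 216 [-0.0302  0.0208] [-0.0336  0.0142]
183 212 217 [-0.0258  0.0209] [-0.0314  0.01  ]
184 211 217 [-0.0214  0.0209] [-0.0281  0.0079]
185 210 218 [-0.017  0.021] [-0.026   0.0037]
186 209 218 [-0.0127  0.021 ] [-0.0227  0.0017]
187 207 219 [-0.0073  0.0232] [-0.0206 -0.0025]
188 207 219 [-0.0041  0.0212] [-0.0174 -0.0045]
189 206 218 [0.0001 0.0212] [-0.0131 -0.0044]
190 205 219 [0.0044 0.0213] [-0.011  -0.0085]
191 204 219 [0.0085 0.0213] [-0.0079 -0.0104]
192 202 219 [0.0138 0.0235] [-0.0048 -0.0124]
193 202 219 [0.0168 0.0215] [-0.0017 -0.0143]
194 201 219 [0.021  0.0215] [ 0.0014 -0.0163]
195 200 219 [0.025  0.0216] [ 0.0045 -0.0182]
196 199 220 [0.0291 0.0216] [ 0.0064 -0.0222]
197 199 223 [0.0321 0.0196] [ 0.0062 -0.0303]
198 198 223 [0.0361 0.0197] [ 0.0093 -0.0321]
199 198 223 [0.039  0.0177] [ 0.0123 -0.034 ]
200 200 223 [0.0397 0.0116] [ 0.0152 -0.0358]
201 203 219 [0.0394 0.0034] [ 0.0224 -0.0294]
202 205 219 [ 0.0402 -0.0026] [ 0.0254 -0.0312]
203 208 218 [ 0.0399 -0.0106] [ 0.0293 -0.031 ]
204 211 216 [ 0.0396 -0.0186] [ 0.0343 -0.0287]
205 214 216 [ 0.0393 -0.0265] [ 0.0372 -0.0306]
```

```bash
python3 drive.py '0 0.001 0.025 -0.002 0.5;0 0.001 0.042 -0.002 0.5;0 0.001 0.042 -0.002 0.5;0 0.001 0.042 -0.002 0.5' 40
python3 - <<'E'
from h import *
go(.5397,.0520,.055,7.7)
s,f=snap("scene"); np.savez("pics/scene2.npz",**s)
a=s["pixels"][175:245,180:260]; cv2.imwrite("pics/c5.png",cv2.resize(a[...,::-1],None,fx=8,fy=8,interpolation=cv2.INTER_CUBIC))
E
```

```text
t: 5.5
tcp_pos: [0.5393, 0.052, 0.0672]
tool_rot: [-0.067, 0.998, 0.0, -0.0]
force: [0.3, 0.6, -1.1]
finger_gap: 0.57
gripper_force: 41.9
t 5.5 tcp [0.5393 0.052  0.0672] yaw 7.73 gap 0.57 F [ 0.3  0.6 -1.1]
shift [-0.0004 -0.0001  0.0122] turn 0.0005
```

View pics/c5.png

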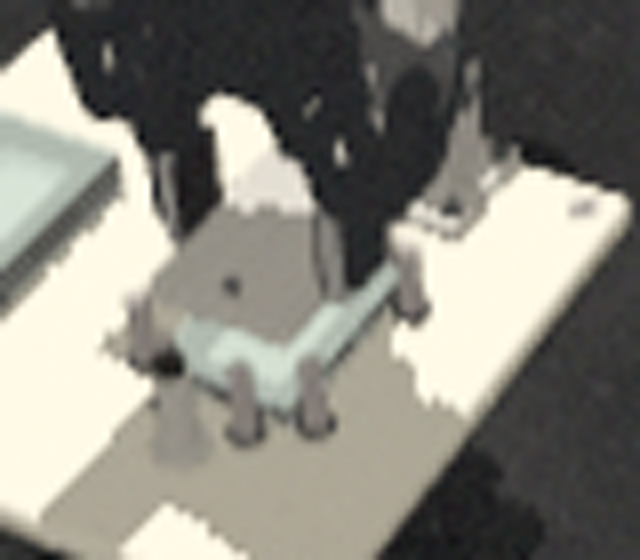

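```bash
python3 - <<'E'
from h import *
s=dict(np.load("pics/scene2.npz")); f=192/np.tan(np.radians(float(s["fov_y"]))/2)
st=manip.sense(); a=np.radians(7.73); M=np.array([[np.cos(a),-np.sin(a)],[np.sin(a),np.cos(a)]])
def pr(xy,z,c):
    X=np.r_[M@np.array(xy)+c,z]; c_=s["R"]@X+s["t"]; return ((f*c_[:2]/c_[2]+[s["cx"],s["cy"]]-[180,175]+.5)*8).round(0)
n=np.array([.5374,.0519])
for p in[(-.0415,.014),(-.0415,-.014),(-.029,.0315),(-.029,-.0315),(.029,-.0315),(.0415,-.014)]: print("pin",p,pr(p,.042,n),pr(p,.012,n))
print("pillar",pr((-.056,0),.051,n)); 
for q in[(-.035,.025),(-.035,-.025),(.035,-.025),(.035,.025)]:
    print("plate",q,"top",pr(q,st["tcp_pos"][2]-.0124,st["tcp_pos"][:2]),"bot",pr(q,st["tcp_pos"][2]-.0204,st["tcp_pos"][:2]),"celltop",pr(q,.022,n))
E
```

```text
pin (-0.0415, 0.014) [165. 343.] [175. 412.]
pin (-0.0415, -0.014) [243. 373.] [251. 443.]
pin (-0.029, 0.0315) [140. 299.] [151. 368.]
pin (-0.029, -0.0315) [315. 366.] [322. 435.]
pin (0.029, -0.0315) [413. 249.] [417. 318.]
pin (0.0415, -0.014) [385. 208.] [390. 277.]
pillar [173. 367.]
plate (-0.035, 0.025) top [146. 281.] bot [149. 301.] celltop [154. 365.]
plate (-0.035, -0.025) top [287. 334.] bot [289. 354.] celltop [291. 418.]
plate (0.035, -0.025) top [407. 195.] bot [408. 214.] celltop [408. 277.]
plate (0.035, 0.025) top [271. 147.] bot [273. 166.] celltop [275. 229.]
```

```bash
python3 - <<'E'
from h import *
s=dict(np.load("pics/scene2.npz")); f=192/np.tan(np.radians(float(s["fov_y"]))/2)
st=manip.sense(); tc=st["tcp_pos"]; a=np.radians(7.73); M=np.array([[np.cos(a),-np.sin(a)],[np.sin(a),np.cos(a)]])
def pr(xy,z,c):
    X=np.r_[M@np.array(xy)+c,z]; c_=s["R"]@X+s["t"]; return f*c_[:2]/c_[2]+[s["cx"],s["cy"]]
g=s["pixels"].astype(np.float32)
def prof(name,fn):
    for t in(np.linspace(-.006,.006,13)):
        p=[fn(t,w) for w in W]; v=np.mean([[cv2.remap(g,np.float32([[q[0]]]),np.float32([[q[1]]]),cv2.INTER_LINEAR)[0,0]] for q in p],0)[0]
        print(name,round(t*1000),v.round(0).astype(int))
# left edge: y=.025+t at top plane, x from -.03..-.01
W=np.linspace(-.03,-.012,9); prof("left y .025+",lambda t,w:pr((w,.025+t),tc[2]-.0124,tc[:2]))
W=np.linspace(-.008,.012,9); prof("front x -.035-(bottom)",lambda t,w:pr((-.035-t,w),tc[2]-.0204,tc[:2]))
W=np.linspace(-.03,-.018,7); prof("right y -.025-(bot)",lambda t,w:pr((w,-.025-t),tc[2]-.0204,tc[:2]))
E
```

```text
left y .025+ -6 [149 145 135]
left y .025+ -5 [149 145 135]
left y .025+ -4 [149 145 135]
left y .025+ -3 [150 146 136]
left y .025+ -2 [154 150 139]
left y .025+ -1 [160 156 145]
left y .025+ 0 [172 167 155]
left y .025+ 1 [185 180 167]
left y .025+ 2 [197 192 178]
left y .025+ 3 [207 202 187]
left y .025+ 4 [214 209 194]
left y .025+ 5 [222 217 202]
left y .025+ 6 [231 226 210]
front x -.035-(bottom) -6 [152 147 138]
front x -.035-(bottom) -5 [153 148 139]
front x -.035-(bottom) -4 [154 150 141]
front x -.035-(bottom) -3 [156 154 144]
front x -.035-(bottom) -2 [161 162 151]
front x -.035-(bottom) -1 [168 171 159]
front x -.035-(bottom) 0 [174 179 167]
front x -.035-(bottom) 1 [180 186 173]
front x -.035-(bottom) 2 [184 191 178]
front x -.035-(bottom) 3 [186 194 181]
front x -.035-(bottom) 4 [187 195 182]
front x -.035-(bottom) 5 [187 195 182]
front x -.035-(bottom) 6 [186 194 182]
right y -.025-(bot) -6 [151 147 137]
right y -.025-(bot) -5 [150 146 136]
right y -.025-(bot) -4 [152 148 139]
right y -.025-(bot) -3 [158 157 147]
right y -.025-(bot) -2 [170 173 161]
right y -.025-(bot) -1 [184 191 178]
right y -.025-(bot) 0 [197 206 192]
right y -.025-(bot) 1 [205 216 202]
right y -.025-(bot) 2 [208 219 205]
right y -.025-(bot) 3 [206 217 203]
right y -.025-(bot) 4 [200 211 198]
right y -.025-(bot) 5 [193 203 190]
right y -.025-(bot) 6 [185 195 183]
```

The scene view matches the projected pins to within 1 mm, and the held plate is about 2.4 mm too far along +x and 1 mm along +y. I correct that and lower it.

```bash
python3 drive.py '0.0025 -0.001 0 0 0.5;0.0025 -0.001 0.005 0 0.5;0.0025 -0.001 0.01 0 0.5;0.0025 -0.001 0.01 0 0.5' 40;  python3 drive.py '0 0 0.005 0 0.5;0 0 0.01 0 0.5;0 0 0.01 0 0.5;0 0 0.01 0 0.5' 40
python3 - <<'E'
from h import *
go(.5370,.0508,.0428,7.7)
E
```

```text
t: 5.95
tcp_pos: [0.5366, 0.0516, 0.0568]
tool_rot: [-0.068, 0.998, 0.0, -0.0]
force: [-0.7, -0.2, -1.5]
finger_gap: 0.567
gripper_force: 41.9
t: 6.35
tcp_pos: [0.5367, 0.0515, 0.0469]
tool_rot: [-0.068, 0.998, 0.0, -0.0]
force: [-0.7, 0.1, -1.0]
finger_gap: 0.568
gripper_force: 41.9
t 6.35 tcp [0.5367 0.0515 0.0469] yaw 7.8 gap 0.568 F [-0.7  0.1 -1. ]
shift [-0.0002 -0.0008  0.0041] turn 0.0017
```

No contact, and the plate is below the pin tops, so it is inside the pins. I lay it down and release.

```bash
python3 drive.py '0 0 0.002 0 0.5;0 0 0.004 0 0.5;0 0 0.004 0 0.5;0 0 0.0045 0 0.5' 40;  python3 drive.py '0 0 0 0 0.6;0 0 0 0 0.6;0 0 0 0 0.66;0 0 0 0 0.72;0 0 0 0 0.72;0 0 -0.03 0 0.72;0 0 -0.07 0 0.72;0 0 -0.07 0 0.72' 40
python3 - <<'E'
from h import *
go(.4535,-.191,.12,-1.3)
s,f=snap("scene"); C=cloud(s,f); np.savez("pics/scene3.npz",**s)
a=s["pixels"][175:245,180:260]; cv2.imwrite("pics/c6.png",cv2.resize(a[...,::-1],None,fx=7,fy=7,interpolation=cv2.INTER_CUBIC))
E
```

```text
t: 6.75
tcp_pos: [0.537, 0.0515, 0.0428]
tool_rot: [-0.068, 0.998, 0.0, 0.0]
force: [0.8, 1.4, -1.1]
finger_gap: 0.574
gripper_force: 42.0
t: 7.55
tcp_pos: [0.5401, 0.0512, 0.1169]
tool_rot: [-0.068, 0.998, -0.001, 0.005]
force: [0.6, 0.3, 0.6]
finger_gap: 0.718
gripper_force: 0.0
t 7.55 tcp [0.5401 0.0512 0.1169] yaw 7.81 gap 0.718 F [0.6 0.3 0.6]
shift [ 0.1187 -0.2282 -0.0036] turn 0.1591
```

View pics/c6.png

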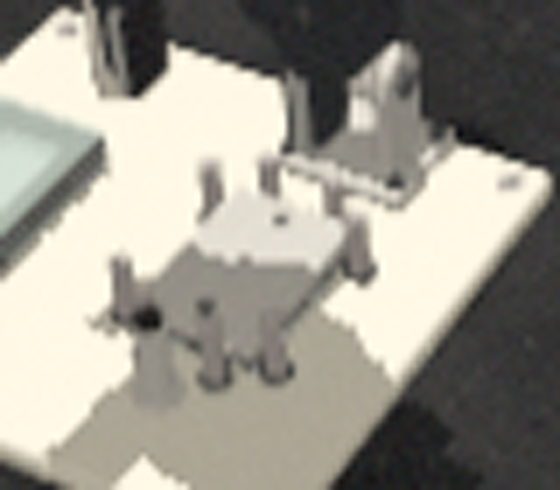

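Plate 1 lies flat between the pins. Now plate B.

```bash
python3 drive.py '0.02 -0.04 -0.01 0.05 0.8;0.04 -0.09 -0.01 0.1 0.8;0.07 -0.13 0 0.159 0.8;0.09 -0.18 0.02 0.159 0.8;0.118 -0.228 0.05 0.159 0.75;0.118 -0.228 0.06 0.159 0.75;0.118 -0.228 0.06 0.159 0.75;0.118 -0.228 0.06 0.159 0.75' 40
python3 - <<'E'
from h import *
go(.453,-.191,.0205,-1.3)
E
```

```text
t: 8.4
tcp_pos: [0.45, -0.1901, 0.0518]
tool_rot: [0.012, 1.0, 0.001, -0.001]
force: [0.7, 0.3, -0.4]
finger_gap: 0.751
gripper_force: 0.0
t 8.4 tcp [ 0.45   -0.1901  0.0518] yaw -1.4 gap 0.751 F [ 0.7  0.3 -0.4]
shift [-0.0031 -0.0009  0.0313] turn -0.0018
```

```bash
python3 drive.py '-0.003 -0.001 0.015 -0.002 0.75;-0.003 -0.001 0.03 -0.002 0.75;-0.003 -0.001 0.031 -0.002 0.72;-0.003 -0.001 0.031 -0.002 0.72' 40; python3 drive.py '0 0 0 0 0.5;0 0 0 0 0.5;0 0 0 0 0.5;0 0 0 0 0.5;0 0 0 0 0.5;0 0 0 0 0.5' 40
python3 - <<'E'
from h import *
go(.5370,.0515,.075,7.7)
E
```

```text
t: 8.8
tcp_pos: [0.4542, -0.1902, 0.0222]
tool_rot: [0.009, 1.0, 0.0, -0.0]
force: [-0.1, 1.0, 0.7]
finger_gap: 0.719
gripper_force: 0.0
t: 9.4
tcp_pos: [0.4544, -0.1911, 0.023]
tool_rot: [0.01, 1.0, -0.0, 0.001]
force: [1.1, 3.7, 7.6]
finger_gap: 0.567
gripper_force: 41.5
t 9.4 tcp [ 0.4544 -0.1911  0.023 ] yaw -1.2 gap 0.567 F [1.1 3.7 7.6]
shift [-0.0776  0.2442 -0.052 ] turn -0.1552
```

```bash
python3 drive.py '0 0 -0.03 0 0.5;0 0 -0.065 0 0.5;-0.02 0.045 -0.07 -0.05 0.5;-0.035 0.09 -0.07 -0.1 0.5;-0.05 0.14 -0.07 -0.155 0.5;-0.065 0.19 -0.07 -0.155 0.5;-0.078 0.235 -0.065 -0.155 0.5;-0.078 0.244 -0.06 -0.155 0.5;-0.078 0.244 -0.055 -0.155 0.5;-0.078 0.244 -0.055 -0.155 0.5;-0.078 0.244 -0.055 -0.155 0.5;-0.078 0.244 -0.055 -0.155 0.5' 40
cat > m.py <<'E'
from h import *
go(.5370,.0515,.0508,7.7)
s,f=snap("scene")
st=manip.sense(); tc=st["tcp_pos"]; R=Ro.from_quat(st["tool_rot"]).as_matrix()
C=cloud(s,f); L=(C-tc)@R
w=(abs(L[...,0]-.022)<.008)&(abs(L[...,1])<.015)&(L[...,2]<.02)&(L[...,2]>.0); print("plate top below tcp",np.median(L[...,2][w]).round(4),w.sum())
a=np.arctan2(-R[0,0]*0+R[1,1],R[0,1])-np.pi/2; M=np.array([[np.cos(a),-np.sin(a)],[np.sin(a),np.cos(a)]])
def pr(xy,z,c):
    X=np.r_[M@np.array(xy)+c,z]; c_=s["R"]@X+s["t"]; return f*c_[:2]/c_[2]+[s["cx"],s["cy"]]
g=cv2.cvtColor(s["pixels"],cv2.COLOR_RGB2GRAY).astype(np.float32)
def prof(name,W,fn):
    o=[]
    for t in np.arange(-6,7)/1000:
        q=np.float32([fn(t,w) for w in W]); o.append(int(cv2.remap(g,q[:,:1].copy(),q[:,1:].copy(),cv2.INTER_LINEAR).mean()))
    print(name,o)
for h in(.0204,.023):
    prof("left y .025+",np.linspace(-.03,-.012,9),lambda t,w:pr((w,.025+t),tc[2]-h+.008,tc[:2]))
    prof("front x -.035-",np.linspace(-.018,.018,15),lambda t,w:pr((-.035-t,w),tc[2]-h,tc[:2]))
    prof("right y -.025-",np.linspace(-.03,-.018,7),lambda t,w:pr((w,-.025-t),tc[2]-h,tc[:2]))
a=s["pixels"][175:245,180:260]; cv2.imwrite("pics/c7.png",cv2.resize(a[...,::-1],None,fx=7,fy=7,interpolation=cv2.INTER_CUBIC))
E
python3 m.py
```

```text
t: 10.6
tcp_pos: [0.5369, 0.0491, 0.0769]
tool_rot: [-0.066, 0.998, -0.0, -0.0]
force: [1.2, -0.8, -0.5]
finger_gap: 0.564
gripper_force: 42.0
t 10.6 tcp [0.5369 0.0491 0.0769] yaw 7.54 gap 0.564 F [ 1.2 -0.8 -0.5]
shift [-0.0004  0.0024  0.0261] turn -0.0028
plate top below tcp 0.0153 61
left y .025+ [148, 150, 155, 163, 173, 184, 193, 202, 209, 214, 220, 226, 232]
front x -.035- [147, 148, 149, 150, 150, 150, 151, 152, 154, 156, 158, 159, 158]
right y -.025- [147, 147, 146, 145, 143, 141, 141, 142, 144, 146, 148, 149, 148]
left y .025+ [148, 148, 149, 154, 162, 175, 189, 204, 215, 224, 230, 234, 237]
front x -.035- [149, 150, 150, 150, 151, 151, 153, 154, 155, 155, 155, 153, 150]
right y -.025- [146, 145, 144, 143, 142, 142, 143, 146, 148, 149, 148, 148, 147]
```

View pics/c7.png

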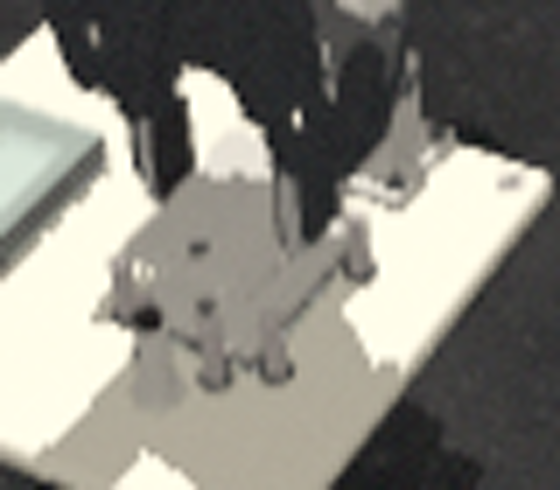

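```bash
python3 - <<'E'
from h import *
s,f=snap("scene"); g=cv2.cvtColor(s["pixels"],cv2.COLOR_RGB2GRAY).astype(float)
tc=manip.sense()["tcp_pos"]; print(tc)
def cen(g,u,v,r=3):
    p=g[v-r:v+r+1,u-r:u+r+1]; w=np.clip(np.median(p)-6-p,0,None); V,U=np.mgrid[v-r:v+r+1,u-r:u+r+1]; print(p.round(0).astype(int).tolist()); return (w*U).sum()/w.sum(),(w*V).sum()/w.sum()
h=cen(g,208,210,2); l=cen(g,209,218,2)
s3=np.load("pics/scene3.npz")["pixels"]; g3=cv2.cvtColor(s3,cv2.COLOR_RGB2GRAY).astype(float); l3=cen(g3,209,218,2); b3=cen(g3,220,206,2)
print(h,l,l3,b3)
H=ray(s,f,*h,tc[2]-.0152); 
n=np.array([.5374,.0519]); a=np.radians(7.7); M=np.array([[np.cos(a),np.sin(a)],[-np.sin(a),np.cos(a)]])
for nm,p in(("held",H),("laid f",ray(s,f,*l,.03)),("laid f3",ray(s,f,*l3,.03)),("laid b3",ray(s,f,*b3,.03))): print(nm,p.round(4),"nest frame",(M@(p[:2]-n)).round(4))
E
```

```text
[0.53708293 0.04943524 0.07701838]
[[149, 147, 148, 146, 147], [150, 126, 117, 128, 151], [147, 88, 76, 112, 149], [146, 125, 110, 137, 150], [147, 148, 142, 149, 151]]
[[149, 147, 134, 145, 148], [149, 137, 115, 136, 149], [145, 100, 87, 109, 149], [144, 111, 82, 122, 150], [146, 132, 117, 133, 137]]
[[145, 145, 145, 143, 144], [144, 132, 123, 132, 143], [142, 96, 84, 106, 145], [144, 105, 77, 117, 143], [141, 127, 114, 128, 133]]
[[223, 215, 220, 222, 238], [221, 197, 186, 210, 225], [221, 140, 127, 202, 224], [220, 197, 197, 216, 223], [222, 223, 223, 223, 223]]
(np.float64(207.848), np.float64(209.996)) (np.float64(208.90243902439025), np.float64(218.4390243902439)) (np.float64(208.88659793814432), np.float64(218.53608247422682)) (np.float64(219.64772727272728), np.float64(205.93939393939394))
held [0.51   0.0466 0.0618] nest frame [-0.0279 -0.0016]
laid f [0.5125 0.0491 0.03  ] nest frame [-0.0251  0.0006]
laid f3 [0.5122 0.049  0.03  ] nest frame [-0.0254  0.0005]
laid b3 [0.5626 0.0563 0.03  ] nest frame [0.0256 0.001 ]
```

```bash
python3 drive.py '-0.0025 0.0018 0 -0.003 0.5;-0.0025 0.0018 0.006 -0.003 0.5;-0.0025 0.0018 0.012 -0.003 0.5;-0.0025 0.0018 0.018 -0.003 0.5;-0.0025 0.0018 0.018 -0.003 0.5;-0.0025 0.0018 0.018 -0.003 0.5' 40;  python3 drive.py '0 0 0.002 0 0.5;0 0 0.004 0 0.5;0 0 0.005 0 0.5;0 0 0.005 0 0.5;0 0 0.005 0 0.5' 40
```

```text
t: 11.3
tcp_pos: [0.5394, 0.053, 0.0584]
tool_rot: [-0.069, 0.998, 0.0, 0.0]
force: [1.3, 0.1, -1.1]
finger_gap: 0.566
gripper_force: 42.0
t: 11.8
tcp_pos: [0.5395, 0.0529, 0.0539]
tool_rot: [-0.069, 0.998, -0.0, 0.0]
force: [0.8, 0.1, -0.9]
finger_gap: 0.568
gripper_force: 42.0
```

```bash
python3 drive.py '0 0 0.0005 0 0.5;0 0 0.001 0 0.5;0 0 0.001 0 0.5' 40;  python3 drive.py '0 0 0 0 0.6;0 0 0 0 0.6;0 0 0 0 0.66;0 0 0 0 0.72;0 0 0 0 0.72;0 0 -0.03 0 0.72;0 0 -0.07 0 0.72;0 0 -0.12 0 0.72;0 0 -0.16 0 0.72;0 0 -0.18 0 0.72;0 0 -0.18 0 0.72;0 0 -0.18 0 0.72' 40
python3 - <<'E'
from h import *
s,f=snap("scene"); C=cloud(s,f)
g=cv2.cvtColor(s["pixels"],cv2.COLOR_RGB2GRAY)
n=np.array([.5374,.0519]); a=np.radians(7.7); M=np.array([[np.cos(a),np.sin(a)],[-np.sin(a),np.cos(a)]])
L=(C[...,:2]-n)@M.T
for x0 in(-.028,-.012,.012,.028):
    w=(abs(L[...,0]-x0)<.006)&(abs(L[...,1])<.02); print("x",x0,"z",np.median(C[...,2][w]).round(4))
for y0 in(-.018,.018):
    w=(abs(L[...,1]-y0)<.005)&(abs(L[...,0])<.02); print("y",y0,"z",np.median(C[...,2][w]).round(4))
# holes
bl=cv2.adaptiveThreshold(g,1,cv2.ADAPTIVE_THRESH_MEAN_C,cv2.THRESH_BINARY_INV,7,20)
k,l,st,ce=cv2.connectedComponentsWithStats(bl)
for i in range(1,k):
    p=M@(ray(s,f,*ce[i],.038)[:2]-n)
    if abs(p[0])<.033 and abs(p[1])<.012 and st[i,4]>=3: print("hole",st[i,4],p.round(4))
# ball in both views
for nm in("scene","top"):
    if nm=="top": s,f=snap("top"); C=cloud(s,f)
    LL=(C[...,:2]-n)@M.T
    b=(C[...,2]>.19)&(C[...,2]<.25)&(LL[...,0]>.12)&(LL[...,0]<.2)&(abs(LL[...,1])<.03)
    k,l,st,ce=cv2.connectedComponentsWithStats(b.astype(np.uint8)); i=1+np.argmax(st[1:,4])
    P=C[l==i]; 
    A=np.c_[2*P,np.ones(len(P))]; r=np.linalg.lstsq(A,(P**2).sum(1),rcond=None)[0]
    print(nm,len(P),st[i],"sphere",r[:3].round(4),"r",np.sqrt(r[3]+r[:3]@r[:3]).round(4),"top z",P[:,2].max().round(4))
    print("  ray@.207",ray(s,f,*ce[i],.207).round(4),"nest",(M@(ray(s,f,*ce[i],.207)[:2]-n)).round(4))
go(.5397+.154*.991,.0519+.154*.134,.25,7.7)
a_=s["pixels"][120:250,170:270]; cv2.imwrite("pics/c8.png",cv2.resize(a_[...,::-1],None,fx=4,fy=4))
E
```

```text
t: 12.1
tcp_pos: [0.5395, 0.0529, 0.053]
tool_rot: [-0.069, 0.998, -0.0, 0.0]
force: [1.3, 0.1, 0.6]
finger_gap: 0.568
gripper_force: 42.2
t: 13.3
tcp_pos: [0.5388, 0.053, 0.2327]
tool_rot: [-0.069, 0.998, -0.0, -0.0]
force: [-0.0, 0.5, 0.4]
finger_gap: 0.716
gripper_force: 0.0
x -0.028 z 0.4207
x -0.012 z 0.3021
x 0.012 z 0.0372
x 0.028 z 0.0377
y -0.018 z 0.2899
y 0.018 z 0.2916
hole 4 [0.0247 0.0017]
hole 6 [-0.0248  0.0021]
scene 134 [235 115  12  17 134] sphere [0.6854 0.0765 0.2076] r 0.0158 top z 0.2247
  ray@.207 [0.686  0.0769 0.207 ] nest [0.1506 0.0049]
top 125 [205 148  12  13 125] sphere [0.6872 0.0735 0.209 ] r 0.0161 top z 0.2275
  ray@.207 [0.6879 0.0738 0.207 ] nest [0.1521 0.0016]
t 13.4 tcp [0.5381 0.053  0.2312] yaw 7.86 gap 0.719 F [-0.7 -0.1 -0.1]
shift [-0.1554 -0.0017 -0.0193] turn 0.0027
```

Both plates are in and flat (top at z = 0.0375 m, hole midpoint 2 mm off centre). Next I approach the ball, found near (0.6865, 0.073–0.076, 0.208).

```bash
python3 drive.py '0 0 -0.03 0 0.72;-0.04 0 -0.03 0 0.72;-0.08 0 -0.03 0 0.72;-0.12 0 -0.03 0 0.72;-0.15 0 -0.03 0 0.72;-0.15 0 -0.03 0 0.72;-0.15 0 -0.03 0 0.72' 40; python3 drive.py '0 0 0.02 0 0.72;0 0 0.05 0 0.72;0 0 0.05 0 0.72;0 0 0.05 0 0.72' 40
python3 - <<'E'
from h import *
go(.6865,.073,.211,7.7)
st=manip.sense(); R=Ro.from_quat(st["tool_rot"]).as_matrix()
s,f=snap("scene"); C=cloud(s,f); L=(C-st["tcp_pos"])@R
r=(abs(L[...,0])<.03)&(abs(L[...,1])<.05)&(L[...,2]>-.02)&(L[...,2]<.03); v,u=np.nonzero(r); print("near",r.sum(),u.min(),u.max(),v.min(),v.max())
b=(abs(L[...,0])<.02)&(abs(L[...,1])<.02)&(L[...,2]>-.015)&(L[...,2]<.02); P=L[b]; print("ball pts",len(P))
if len(P)>30:
    r=np.linalg.lstsq(np.c_[2*P,np.ones(len(P))],(P**2).sum(1),rcond=None)[0]; print("ball in tool",r[:3].round(4),np.sqrt(r[3]+r[:3]@r[:3]).round(4))
for sg in(-1,1):
    q=(abs(L[...,0])<.015)&(sg*L[...,1]>.024)&(sg*L[...,1]<.06)&(L[...,2]>.0)&(L[...,2]<.025); P=L[q]; print(sg,len(P),np.percentile(P[:,1],[2,50,98]).round(4) if len(P) else "")
a=s["pixels"][75:195,180:300]; cv2.imwrite("pics/c9.png",cv2.resize(a[...,::-1],None,fx=5,fy=5,interpolation=cv2.INTER_CUBIC))
E
```

```text
t: 14.1
tcp_pos: [0.6868, 0.0735, 0.2598]
tool_rot: [-0.069, 0.998, 0.0, -0.003]
force: [-1.1, -0.4, -0.4]
finger_gap: 0.724
gripper_force: 0.0
t: 14.5
tcp_pos: [0.6863, 0.0734, 0.212]
tool_rot: [-0.068, 0.998, 0.0, -0.002]
force: [-0.5, -0.1, 1.1]
finger_gap: 0.722
gripper_force: 0.0
t 14.5 tcp [0.6863 0.0734 0.212 ] yaw 7.85 gap 0.722 F [-0.5 -0.1  1.1]
shift [-0.0001 -0.0004  0.001 ] turn 0.0026
near 361 223 257 108 134
ball pts 129
ball in tool [0.0002 0.003  0.0037] 0.0153
-1 34 [-0.0421 -0.0357 -0.0304]
1 42 [0.0319 0.0336 0.0449]
```

View pics/c9.png

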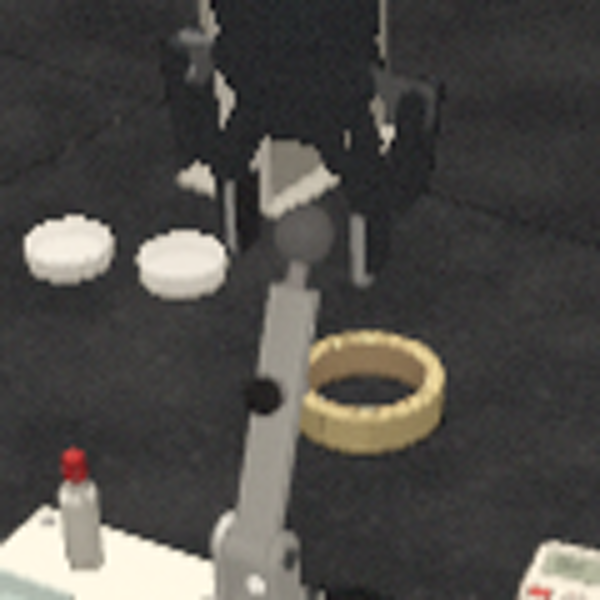

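Ball between the fingers at about (303,235) in the crop, some 2 mm off-centre towards +y. I shift and pinch softly first.

```bash
python3 drive.py '0 0.002 0 0 0.6;0 0.002 0 0 0.5;0 0.002 0 0 0.45;0 0.002 0 0 0.42' 20; python3 drive.py '0 0 0 0 0.3;0 0 0 0 0.3;0 0 0 0 0.3;0 0 0 0 0.3;0 0 0 0 0.3' 20
```

```text
t: 14.95
tcp_pos: [0.6878, 0.0755, 0.2135]
tool_rot: [-0.069, 0.998, -0.0, 0.001]
force: [-0.0, -0.4, 0.0]
finger_gap: 0.418
gripper_force: 0.0
t: 15.45
tcp_pos: [0.6883, 0.0747, 0.2134]
tool_rot: [-0.068, 0.998, -0.001, 0.001]
force: [1.1, -4.8, 2.9]
finger_gap: 0.337
gripper_force: 19.8
```

```bash
python3 drive.py '0 -0.0008 0 0 0.3;0 -0.0008 0 0 0.3;0 -0.0008 0 0 0.3' 60; python3 drive.py '0.014 0 -0.005 0 0.3;0.030 0 -0.010 0 0.3;0.046 0 -0.013 0 0.3;0.062 0 -0.014 0 0.3;0.079 0 -0.014 0 0.3;0.095 0 -0.012 0 0.3;0.111 0 -0.008 0 0.3;0.127 0 -0.003 0 0.3;0.142 0 0.004 0 0.3;0.156 0 0.012 0 0.3;0.156 0 0.012 0 0.3;0.156 0 0.012 0 0.3' 60
python3 - <<'E'
from h import *
go(.538,.0515,.06,7.7)
st=manip.sense(); R=Ro.from_quat(st["tool_rot"]).as_matrix()
s,f=snap("scene"); C=cloud(s,f); L=(C-st["tcp_pos"])@R
b=(abs(L[...,0])<.017)&(abs(L[...,1])<.012)&(L[...,2]>-.015)&(L[...,2]<.02); P=L[b]; print(len(P))
r=np.linalg.lstsq(np.c_[2*P,np.ones(len(P))],(P**2).sum(1),rcond=None)[0]; print("ball in tool",r[:3].round(4),np.sqrt(r[3]+r[:3]@r[:3]).round(4))
E
```

```text
t: 15.75
tcp_pos: [0.6884, 0.0746, 0.2135]
tool_rot: [-0.069, 0.998, -0.0, 0.001]
force: [2.6, -1.6, 3.9]
finger_gap: 0.321
gripper_force: 58.8
t: 16.95
tcp_pos: [0.5326, 0.054, 0.2003]
tool_rot: [-0.068, 0.998, 0.001, -0.001]
force: [0.4, 0.0, -0.6]
finger_gap: 0.3
gripper_force: 0.0
t 16.95 tcp [0.5326 0.054  0.2003] yaw 7.85 gap 0.3 F [ 0.4  0.  -0.6]
shift [-0.0053 -0.0034  0.1403] turn 0.0025
7
ball in tool [ 0.0543  0.0686 -0.0006] 0.0912
```

```bash
cat > ball.py <<'E'
from h import *
for nm in("scene","top"):
    s,f=snap(nm); C=cloud(s,f); n=np.array([.5374,.0519]); a=np.radians(7.7); M=np.array([[np.cos(a),np.sin(a)],[-np.sin(a),np.cos(a)]])
    L=(C[...,:2]-n)@M.T
    x=L[...,0]-.085; z=C[...,2]-.057; r=np.hypot(x,z)
    b=(abs(r-.165)<.019)&(abs(L[...,1]-.003)<.02)&(z>-.02)
    px=s["pixels"]; b&=(px.max(-1)<150)
    k,l,st,ce=cv2.connectedComponentsWithStats(b.astype(np.uint8))
    for i in range(1,k):
        if st[i,4]<25: continue
        P=C[l==i]; q=np.linalg.lstsq(np.c_[2*P,np.ones(len(P))],(P**2).sum(1),rcond=None)[0]
        c=q[:3]; print(nm,st[i],"c",c.round(4),"r",np.sqrt(max(0,q[3]+c@c)).round(4),"nest",(M@(c[:2]-n)).round(4),"theta",np.arctan2(c[2]-.057,-((M@(c[:2]-n))[0]-.085)).round(3))
    globals()[nm]=s["pixels"]
E
python3 ball.py; python3 - <<'E'
import sys; sys.path.insert(0,'.')
from h import *
s,f=snap("scene"); a=s["pixels"][80:230,160:300]; cv2.imwrite("pics/c10.png",cv2.resize(a[...,::-1],None,fx=4,fy=4,interpolation=cv2.INTER_CUBIC))
E
```

```text
scene [196 146   9  19 113] c [0.5297 0.0808 0.1979] r 0.018 nest [-0.0037  0.0296] theta 1.009
scene [208 156   6  13  50] c [0.5304 0.0386 0.196 ] r 0.0111 nest [-0.0087 -0.0122] theta 0.978
```

View pics/c10.png

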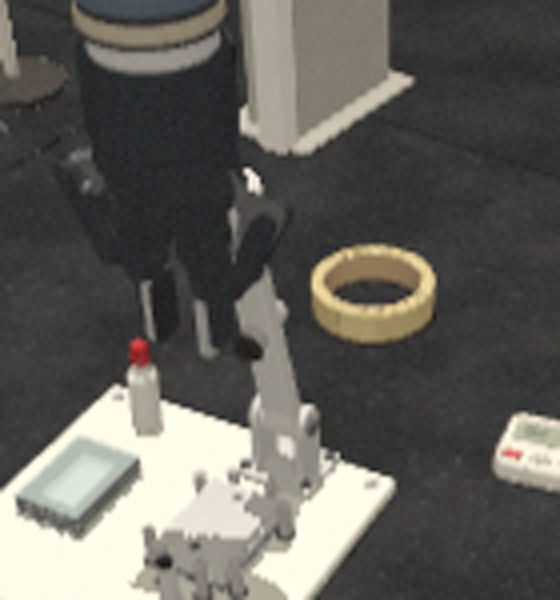

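The bar has been pulled to roughly upright and the ball has slipped out behind the fingers. I measure the bar's angle by depth.

```bash
cat > bar.py <<'E'
from h import *
n=np.array([.5374,.0519]); a=np.radians(7.7); M=np.array([[np.cos(a),np.sin(a)],[-np.sin(a),np.cos(a)]])
for nm in("scene","top"):
    s,f=snap(nm); C=cloud(s,f); L=(C[...,:2]-n)@M.T
    if nm=="top": L=L-[.004,0]
    x=L[...,0]-.085; z=C[...,2]-.057; r=np.hypot(x,z)
    th=np.arctan2(z,-x); px=s["pixels"].astype(int)
    b=(r>.03)&(r<.19)&(abs(L[...,1]-.002)<.02)&(z>.005)&(px.max(-1)>60)
    for lo in np.arange(.03,.19,.02):
        w=b&(r>=lo)&(r<lo+.02); 
        if w.sum()>5: print(nm,round(lo,2),w.sum(),"theta",np.percentile(th[w],[10,50,90]).round(2),"y",np.median(L[...,1][w]).round(4))
E
python3 bar.py
```

```text
scene 0.03 53 theta [1.27 1.3  1.43] y -0.0017
scene 0.05 42 theta [1.3  1.32 1.44] y -0.0052
scene 0.07 45 theta [1.25 1.33 1.51] y -0.005
scene 0.09 82 theta [1.26 1.33 1.41] y 0.0002
scene 0.11 43 theta [1.32 1.34 1.4 ] y -0.0062
scene 0.15 38 theta [0.9  0.93 1.29] y -0.0101
scene 0.17 62 theta [0.96 1.   1.34] y -0.0028
top 0.07 12 theta [1.34 1.5  1.56] y -0.0065
top 0.09 33 theta [1.43 1.49 1.56] y 0.0008
top 0.15 7 theta [1.39 1.43 1.44] y -0.0075
top 0.17 49 theta [1.37 1.4  1.43] y -0.001
```

```bash
python3 drive.py '0 0 -0.03 0 0.4;0 0 -0.07 0 0.5;0 0 -0.07 0 0.72;-0.03 0 -0.07 0 0.72;-0.062 0 -0.07 0 0.72;-0.062 0 -0.07 0 0.72;-0.062 0 -0.07 0 0.72' 60
python3 - <<'E'
from h import *
st=manip.sense(); tc=st["tcp_pos"]; R=Ro.from_quat(st["tool_rot"]).as_matrix()
go(.5945,.0600,.2226,7.7)
for nm in("scene","top"):
    s,f=snap(nm); C=cloud(s,f); L=(C-tc)@R
    b=(abs(L[...,0])<.03)&(abs(L[...,1])<.025)&(L[...,2]>.03)&(L[...,2]<.07); k,l,stt,ce=cv2.connectedComponentsWithStats(b.astype(np.uint8))
    if k<2: print(nm,"none"); continue
    i=1+np.argmax(stt[1:,4]); P=C[l==i]
    q=np.linalg.lstsq(np.c_[2*P,np.ones(len(P))],(P**2).sum(1),rcond=None)[0]; c=q[:3]
    print(nm,len(P),c.round(4),"r",np.sqrt(q[3]+c@c).round(4),"tool",((c-tc)@R).round(4))
    for sg in(-1,1):
        w=(abs(L[...,0])<.015)&(sg*L[...,1]>.024)&(sg*L[...,1]<.05)&(L[...,2]>.0)&(L[...,2]<.022); P=L[w]; print(sg,len(P),np.percentile(P[:,1],[2,50,98]).round(4) if len(P) else "")
E
```

```text
t: 17.95
tcp_pos: [0.5944, 0.0619, 0.2699]
tool_rot: [-0.069, 0.998, 0.0, -0.001]
force: [-0.2, 1.0, -0.8]
finger_gap: 0.721
gripper_force: 0.0
t 17.95 tcp [0.5944 0.0619 0.2699] yaw 7.87 gap 0.721 F [-0.2  1.  -0.8]
shift [ 0.     -0.0019  0.0473] turn 0.003
scene 143 [0.5892 0.063  0.2174] r 0.0149 tool [0.0049 0.0018 0.0525]
-1 50 [-0.043  -0.0361 -0.029 ]
1 61 [0.0313 0.0331 0.0445]
top none
```

```bash
python3 drive.py '0.004 0 0 0 0.72;0.004 0 0.03 0 0.72;0.004 0 0.05 0 0.72;0.004 0 0.05 0 0.6;0.004 0 0.05 0 0.45' 20; python3 drive.py '0 0 0 0 0.4;0 0 0 0 0.2;0 0 0 0 0.2;0 0 0 0 0.2;0 0 0 0 0.2;0 0 0 0 0.2' 20;python3 drive.py '0 0 0 0 0.2;0 0 0 0 0.2;0 0 0 0 0.2' 110
```

```text
t: 18.55
tcp_pos: [0.5901, 0.0612, 0.2211]
tool_rot: [-0.068, 0.998, 0.0, -0.0]
force: [-0.5, -0.6, 0.0]
finger_gap: 0.458
gripper_force: 0.0
t: 19.15
tcp_pos: [0.5912, 0.0614, 0.2224]
tool_rot: [-0.069, 0.998, -0.0, 0.001]
force: [-0.5, 1.4, 6.6]
finger_gap: 0.329
gripper_force: 19.8
t: 19.45
tcp_pos: [0.5912, 0.0614, 0.2228]
tool_rot: [-0.069, 0.998, -0.0, 0.001]
force: [-0.9, 0.6, 8.6]
finger_gap: 0.301
gripper_force: 107.6
```

```bash
python3 drive.py '0.004 0 0 0 0.2;0.012 0 0.002 0 0.2;0.020 0 0.004 0 0.2;0.0275 0 0.007 0 0.2;0.0275 0 0.007 0 0.2;0.0275 0 0.007 0 0.2' 110; python3 bar.py | grep scene
```

```text
t: 20.05
tcp_pos: [0.5629, 0.0575, 0.214]
tool_rot: [-0.069, 0.998, -0.0, -0.0]
force: [-0.4, 3.3, 5.7]
finger_gap: 0.303
gripper_force: 108.4
scene 0.03 41 theta [1.09 1.12 1.3 ] y -0.0032
scene 0.05 33 theta [1.12 1.14 1.28] y -0.007
scene 0.07 49 theta [1.09 1.16 1.34] y -0.0043
scene 0.09 68 theta [1.07 1.15 1.26] y 0.0006
scene 0.11 50 theta [1.15 1.15 1.21] y -0.0028
scene 0.13 26 theta [1.15 1.16 1.19] y 0.0031
scene 0.15 67 theta [1.1  1.12 1.14] y -0.0045
scene 0.17 113 theta [1.13 1.17 1.21] y 0.0015
```

```bash
python3 drive.py '0.007 0.0005 0.003 0 0.2;0.015 0.0005 0.006 0 0.2;0.022 0.0005 0.010 0 0.2;0.029 0.0005 0.0145 0 0.2;0.036 0.0005 0.019 0 0.2;0.043 0.0005 0.024 0 0.2;0.049 0.0005 0.0295 0 0.2;0.055 0.0005 0.035 0 0.2;0.055 0.0005 0.035 0 0.2;0.055 0.0005 0.035 0 0.2' 110; python3 bar.py | grep scene
```

```text
t: 21.15
tcp_pos: [0.5064, 0.0501, 0.178]
tool_rot: [-0.068, 0.998, 0.0, -0.003]
force: [-5.4, -2.0, 3.3]
finger_gap: 0.198
gripper_force: 3.3
scene 0.03 27 theta [0.84 0.9  1.06] y -0.007
scene 0.05 22 theta [0.87 0.95 1.05] y -0.0074
scene 0.07 59 theta [0.82 0.92 1.14] y -0.004
scene 0.09 58 theta [0.83 0.94 1.13] y -0.0
scene 0.11 29 theta [0.9  0.94 0.99] y -0.0075
scene 0.13 10 theta [0.91 0.94 0.97] y -0.0071
scene 0.15 31 theta [0.67 0.7  0.74] y -0.0063
scene 0.17 54 theta [0.73 0.78 0.82] y -0.0058
```

The ball pinch ejects again; the bar now leans on the fingers at about 1.0 rad. I'll push it back past its balance point, then grip the bar's flat 24 mm sides instead of the ball.

```bash
python3 drive.py '-0.005 0 0 0 0.2;-0.01 0 0 0 0.2;-0.02 0 -0.005 0 0.2;-0.03 0 -0.01 0 0.2;-0.04 0 -0.015 0 0.2;-0.045 0 -0.015 0 0.2;-0.045 0 -0.015 0 0.2;-0.045 0 -0.015 0 0.2' 40; python3 bar.py | grep scene
```

```text
t: 22.05
tcp_pos: [0.5536, 0.0568, 0.1936]
tool_rot: [-0.069, 0.998, 0.0, 0.0]
force: [0.1, -0.7, 0.2]
finger_gap: 0.2
gripper_force: 0.0
scene 0.03 47 theta [1.19 1.23 1.4 ] y -0.0022
scene 0.05 41 theta [1.22 1.24 1.37] y -0.005
scene 0.07 49 theta [1.16 1.25 1.47] y -0.0044
scene 0.09 60 theta [1.18 1.25 1.36] y -0.0023
scene 0.11 34 theta [1.25 1.26 1.33] y -0.007
scene 0.13 32 theta [0.98 1.   1.26] y -0.0084
scene 0.15 57 theta [1.02 1.06 1.23] y -0.0076
scene 0.17 9 theta [1.08 1.09 1.32] y 0.0131
```

```bash
python3 drive.py '0.01 0 0 0 0.2;0.01 0 -0.04 0 0.4;0.01 0 -0.075 0 0.72;-0.015 0 -0.075 0 0.72;-0.03 0 -0.075 0 0.72;-0.03 0 -0.075 0 0.72;-0.03 0 -0.075 0 0.72' 40
cat > near.py <<'E'
from h import *
st=manip.sense(); tc=st["tcp_pos"]; R=Ro.from_quat(st["tool_rot"]).as_matrix(); print(tc.round(4))
s,f=snap("scene"); C=cloud(s,f); L=(C-tc)@R
b=(abs(L[...,0])<.04)&(abs(L[...,1])<.025)&(L[...,2]>.025)&(L[...,2]<.075)&(s["pixels"].max(-1)>40); k,l,stt,ce=cv2.connectedComponentsWithStats(b.astype(np.uint8))
i=1+np.argmax(stt[1:,4]); P=C[l==i]; P=P[P[:,2]>P[:,2].max()-.026]
q=np.linalg.lstsq(np.c_[2*P,np.ones(len(P))],(P**2).sum(1),rcond=None)[0]; c=q[:3]
print(len(P),"ball",c.round(4),"r",np.sqrt(q[3]+c@c).round(4),"tool",((c-tc)@R).round(4))
for sg in(-1,1):
    w=(abs(L[...,0])<.016)&(sg*L[...,1]>.024)&(sg*L[...,1]<.05)&(L[...,2]>.0)&(L[...,2]<.022); P=L[w]; print(sg,len(P),"y",np.percentile(P[:,1],[2,50,98]).round(4),"x",np.percentile(P[:,0],[2,50,98]).round(4),"z",np.percentile(P[:,2],98).round(4))
E
python3 near.py
```

```text
t: 22.85
tcp_pos: [0.5816, 0.0607, 0.2682]
tool_rot: [-0.069, 0.998, 0.0, -0.001]
force: [0.4, 0.6, -0.3]
finger_gap: 0.718
gripper_force: 0.0
[0.5816 0.0607 0.2682]
141 ball [0.5759 0.0607 0.215 ] r 0.0139 tool [0.0055 0.0007 0.0531]
-1 50 y [-0.0427 -0.0357 -0.0292] x [-0.0033  0.0085  0.0142] z 0.0151
1 62 y [0.0318 0.0331 0.0453] x [-0.0091  0.0067  0.0135] z 0.0167
```

```bash
python3 drive.py '0 -0.001 0 0 0.72;0 -0.001 0.03 0 0.72;0 -0.001 0.051 0 0.72;0 -0.001 0.051 0 0.6;0 -0.001 0.051 0 0.45' 20; python3 drive.py '0 0 0 0 0.4;0 0 0 0 0.2;0 0 0 0 0.2;0 0 0 0 0.2;0 0 0 0 0.2' 20;python3 drive.py '0 0 0 0 0.2;0 0 0 0 0.2' 60;  python3 drive.py '0 0 0 0 0.2;0 0 0 0 0.2' 60
python3 bar.py | grep scene
```

```text
t: 23.4
tcp_pos: [0.5828, 0.0596, 0.2178]
tool_rot: [-0.069, 0.998, 0.0, -0.001]
force: [0.8, 0.5, 0.4]
finger_gap: 0.457
gripper_force: 0.0
t: 23.9
tcp_pos: [0.5833, 0.0603, 0.2191]
tool_rot: [-0.069, 0.998, 0.0, 0.001]
force: [-1.4, 3.4, 5.7]
finger_gap: 0.338
gripper_force: 19.9
t: 24.1
tcp_pos: [0.5832, 0.0603, 0.2193]
tool_rot: [-0.069, 0.998, 0.0, 0.0]
force: [-2.6, 2.0, 7.5]
finger_gap: 0.319
gripper_force: 58.5
t: 24.3
tcp_pos: [0.5832, 0.0603, 0.2193]
tool_rot: [-0.069, 0.998, 0.0, 0.0]
force: [-3.0, 3.2, 8.2]
finger_gap: 0.317
gripper_force: 58.5
scene 0.03 44 theta [1.18 1.21 1.37] y -0.0023
scene 0.05 41 theta [1.21 1.23 1.37] y -0.0052
scene 0.07 43 theta [1.16 1.25 1.45] y -0.0058
scene 0.09 82 theta [1.17 1.25 1.33] y 0.0
scene 0.11 60 theta [1.24 1.25 1.31] y -0.0029
scene 0.13 49 theta [1.25 1.26 1.29] y 0.0001
scene 0.15 77 theta [1.21 1.24 1.27] y -0.0051
scene 0.17 117 theta [1.23 1.28 1.33] y 0.0007
```

```bash
python3 drive.py '0 0.0005 -0.001 0 0.2;0 0.0005 -0.001 0 0.2' 60;python3 drive.py '0.005 0 0.001 0 0.2;0.0095 0 0.003 0 0.2;0.013 0 0.004 0 0.2;0.017 0 0.0055 0 0.2;0.017 0 0.0055 0 0.2' 60;python3 drive.py '0.004 0 0.0015 0 0.2;0.0075 0 0.003 0 0.2;0.0113 0 0.005 0 0.2;0.015 0 0.007 0 0.2;0.015 0 0.007 0 0.2' 60;python3 drive.py '0 0 0 0 0.2' 60
python3 bar.py | grep scene
```

```text
t: 24.6
tcp_pos: [0.5832, 0.0603, 0.2193]
tool_rot: [-0.069, 0.998, -0.0, 0.0]
force: [-1.4, 1.7, 3.6]
finger_gap: 0.312
gripper_force: 59.5
t: 25.1
tcp_pos: [0.5654, 0.0579, 0.2129]
tool_rot: [-0.069, 0.998, 0.0, -0.001]
force: [-0.6, 2.9, 0.5]
finger_gap: 0.314
gripper_force: 59.2
t: 25.6
tcp_pos: [0.5489, 0.0556, 0.2062]
tool_rot: [-0.07, 0.998, -0.0, -0.003]
force: [-4.4, 2.2, 6.9]
finger_gap: 0.322
gripper_force: 59.3
t: 25.7
tcp_pos: [0.5489, 0.0556, 0.2062]
tool_rot: [-0.07, 0.998, -0.0, -0.003]
force: [-4.1, 3.1, 6.3]
finger_gap: 0.316
gripper_force: 59.3
scene 0.03 35 theta [0.97 1.01 1.2 ] y -0.0042
scene 0.05 27 theta [1.01 1.03 1.17] y -0.007
scene 0.07 47 theta [0.95 1.05 1.25] y -0.0045
scene 0.09 74 theta [0.96 1.04 1.25] y -0.0008
scene 0.11 43 theta [1.04 1.04 1.1 ] y -0.0037
scene 0.13 14 theta [1.03 1.05 1.06] y 0.0046
scene 0.15 62 theta [0.99 1.02 1.04] y -0.0072
scene 0.17 122 theta [1.03 1.07 1.11] y 0.0003
```

```bash
python3 drive.py '0.004 0.0005 0 0 0.2;0.009 0.0005 0.002 0 0.2;0.0125 0.0005 0.004 0 0.2;0.016 0.0005 0.0064 0 0.2;0.0195 0.0005 0.0085 0 0.2;0.023 0.0005 0.011 0 0.2;0.023 0.0005 0.011 0 0.2' 60;python3 drive.py '0 0 0 0 0.2' 60
python3 bar.py | grep scene | grep -v 0.03
```

```text
t: 26.5
tcp_pos: [0.525, 0.0524, 0.195]
tool_rot: [-0.072, 0.997, -0.001, -0.004]
force: [-5.7, 1.0, 7.4]
finger_gap: 0.314
gripper_force: 62.1
t: 26.6
tcp_pos: [0.5251, 0.0524, 0.1951]
tool_rot: [-0.072, 0.997, -0.001, -0.004]
force: [-7.7, 0.6, 8.3]
finger_gap: 0.317
gripper_force: 62.1
scene 0.05 24 theta [0.89 0.92 1.04] y -0.0075
scene 0.07 52 theta [0.83 0.94 1.13] y -0.0035
scene 0.11 23 theta [0.92 0.94 0.99] y -0.0074
scene 0.15 45 theta [0.84 0.87 0.89] y -0.0048
scene 0.17 118 theta [0.89 0.93 0.99] y 0.0022
```

```bash
python3 - <<'E'
from h import *
st=manip.sense(); tc=st["tcp_pos"]; R=Ro.from_quat(st["tool_rot"]).as_matrix()
s,f=snap("scene"); C=cloud(s,f); L=(C-tc)@R
px=s["pixels"].astype(int)
b=(abs(L[...,0])<.035)&(abs(L[...,1])<.03)&(L[...,2]>-.03)&(L[...,2]<.035)
v,u=np.nonzero(b); print(u.min(),u.max(),v.min(),v.max())
for vv in range(v.min(),v.max()+1,1):
    print(vv,' '.join(f"{px[vv,uu].mean():3.0f}:{L[vv,uu,0]*1e3:+03.0f},{L[vv,uu,1]*1e3:+03.0f},{L[vv,uu,2]*1e3:+03.0f}" if b[vv,uu] else " .  " for uu in range(u.min(),u.max()+1,2)))
E
```

```text
189 217 145 172
145  .    .    .    .    39:-06,+20,-30  .    .    .    .    .    .    .    .    .    .  
146  .    .    .    43:-01,+22,-30  47:-04,+19,-29  38:-07,+16,-28  .    .    .    .    .    .    .    .    .  
147  .    .    .    42:-00,+22,-28  41:-05,+20,-26  38:-06,+16,-26  .    .    .    .    .    .    .    .    .  
148  .    .    .    42:+02,+20,-27  43:-04,+20,-24  38:-08,+17,-22  .    .    .    .    .    .    .    .    .  
149  45:+13,+28,-28  .    .    45:+05,+18,-27  34:-00,+17,-24  .    .    .    .    .    .    39:-06,-15,-30  41:-08,-19,-30  .    .  
150  37:+13,+28,-26  45:+14,+23,-28  42:+12,+18,-29  46:+06,+18,-25  39:+01,+16,-23  81:-11,+20,-14  .    .    .    .    .    41:-07,-15,-27  40:-06,-20,-29  .    .  
151  43:+14,+28,-24  46:+13,+24,-25  39:+13,+18,-26  41:+08,+16,-24  41:+02,+16,-21  76:-07,+18,-15  .    .    .    .    .    44:-03,-17,-27  .    .    .  
152  .    43:+16,+21,-25  45:+12,+19,-23  41:+06,+18,-20  38:+01,+17,-17  46:-04,+16,-14  .    .    .    .    .    46:+02,-20,-29  .    .    .  
153  .    42:+13,+24,-20  38:+15,+17,-23  47:+09,+17,-19
[... 2790 characters left out ...]
11  91:+12,-13,+06  .    40:+09,-21,+05  40:+08,-26,+04  49:-01,-25,+10 154:-29,-11,+33
168  .    .    .   119:+12,+20,+19  36:+10,+15,+19  .    .    .    .    74:+12,-13,+08 127:+11,-17,+08  42:+09,-21,+07  44:+08,-26,+07  62:-00,-25,+12  .  
169  .    .    .    .    .    .    .    .    .    73:+13,-13,+10 127:+12,-18,+10  42:+09,-21,+10  44:+08,-26,+09  .    .  
170  .    .    .    .    .    .    .    .    .    61:+13,-13,+13 129:+13,-18,+12  41:+08,-20,+14  54:+07,-24,+13  .    .  
171  .    .    .    .    .    .    .    .    .    57:+11,-11,+17 131:+11,-16,+16  87:+06,-18,+19  .    .    .  
172  .    .    .    .    .    .    .    .    .    .   129:+12,-17,+18 115:+06,-18,+22  .    .    .
```

The depth map shows the bar's end block wedging between the fingertips (tips reach about 20 mm past the ball), which drives the ball out. I'll swing it back to where it stands freely and regrasp with the ball nearer the tips.

```bash
python3 drive.py '-0.007 0 -0.004 0 0.2;-0.015 0 -0.009 0 0.2;-0.022 0 -0.013 0 0.2;-0.030 0 -0.017 0 0.2;-0.037 0 -0.020 0 0.2;-0.045 0 -0.022 0 0.2;-0.052 0 -0.025 0 0.2;-0.052 0 -0.025 0 0.2;-0.052 0 -0.025 0 0.6;-0.052 0 -0.025 0 0.72;-0.052 0 -0.025 0 0.72;-0.052 0 -0.05 0 0.72;-0.052 0 -0.075 0 0.72;-0.052 0 -0.075 0 0.72;-0.052 0 -0.075 0 0.72' 60; python3 near.py
```

```text
t: 28.25
tcp_pos: [0.5802, 0.0603, 0.2711]
tool_rot: [-0.068, 0.998, -0.0, 0.001]
force: [-0.8, 0.4, -0.3]
finger_gap: 0.717
gripper_force: 0.0
[0.5802 0.0603 0.2711]
142 ball [0.5751 0.0608 0.2146] r 0.0141 tool [0.0051 0.0012 0.0565]
-1 52 y [-0.0425 -0.0355 -0.0299] x [-0.0054  0.008   0.0129] z 0.0161
1 62 y [0.0316 0.0334 0.0459] x [-0.0092  0.0063  0.013 ] z 0.0158
```

```bash
python3 drive.py '0.002 0 0.02 0 0.72;0.002 0 0.0455 0 0.72;0.002 0 0.0455 0 0.6;0.002 0 0.0455 0 0.45;0.002 0 0.0455 0 0.4' 20; python3 drive.py '0 0 0 0 0.2;0 0 0 0 0.2;0 0 0 0 0.2;0 0 0 0 0.2' 40;  python3 drive.py '0.007 0 0.002 0 0.2;0.014 0 0.005 0 0.2;0.0215 0 0.008 0 0.2;0.029 0 0.0115 0 0.2;0.029 0 0.0115 0 0.2' 40; python3 bar.py | grep scene | grep -v 0.03
```

```text
t: 28.8
tcp_pos: [0.5787, 0.06, 0.2254]
tool_rot: [-0.069, 0.998, -0.0, 0.001]
force: [0.6, -0.4, -0.2]
finger_gap: 0.402
gripper_force: 0.0
t: 29.2
tcp_pos: [0.5785, 0.0597, 0.2258]
tool_rot: [-0.069, 0.998, -0.0, 0.001]
force: [-2.0, -1.2, 5.3]
finger_gap: 0.322
gripper_force: 39.6
t: 29.7
tcp_pos: [0.5475, 0.0556, 0.2126]
tool_rot: [-0.068, 0.998, -0.0, -0.002]
force: [-2.4, -2.8, 2.3]
finger_gap: 0.326
gripper_force: 40.3
scene 0.05 28 theta [1.01 1.05 1.16] y -0.0068
scene 0.07 46 theta [0.96 1.04 1.25] y -0.0049
scene 0.09 72 theta [0.96 1.04 1.26] y -0.0005
scene 0.11 46 theta [1.04 1.05 1.12] y -0.0062
scene 0.13 25 theta [1.05 1.06 1.09] y -0.0031
scene 0.15 45 theta [1.   1.02 1.04] y -0.0051
scene 0.17 123 theta [1.03 1.07 1.1 ] y -0.0001
```

```bash
python3 drive.py '0.0072 -0.0004 0.004 0 0.2;0.0143 -0.0004 0.0082 0 0.2;0.021 -0.0004 0.0128 0 0.2;0.0277 -0.0004 0.0178 0 0.2;0.0277 -0.0004 0.0178 0 0.2' 40;python3 drive.py '0.0064 0 0.0053 0 0.2;0.0124 0 0.0109 0 0.2;0.0124 0 0.0109 0 0.2' 40; python3 bar.py | grep scene | grep -v 0.03
```

```text
t: 30.3
tcp_pos: [0.5203, 0.0519, 0.1944]
tool_rot: [-0.068, 0.998, 0.0, -0.002]
force: [-1.9, -1.8, 2.2]
finger_gap: 0.321
gripper_force: 40.8
t: 30.6
tcp_pos: [0.5084, 0.0503, 0.1837]
tool_rot: [-0.069, 0.998, 0.0, -0.001]
force: [-2.7, -0.5, 3.2]
finger_gap: 0.318
gripper_force: 41.2
scene 0.05 19 theta [0.74 0.82 0.9 ] y -0.0081
scene 0.07 66 theta [0.63 0.81 0.99] y -0.0034
scene 0.09 51 theta [0.69 0.83 0.99] y -0.0005
scene 0.11 19 theta [0.77 0.81 0.84] y -0.008
scene 0.15 26 theta [0.71 0.73 0.75] y -0.0123
scene 0.17 128 theta [0.75 0.8  0.84] y -0.0
```

```bash
python3 drive.py '0.0058 0 0.0059 0 0.2;0.0113 0 0.012 0 0.2;0.0164 0 0.0184 0 0.2;0.0212 0 0.0252 0 0.2;0.0257 0 0.0321 0 0.2;0.0257 0 0.0321 0 0.2' 40;python3 drive.py '0.0042 0 0.0071 0 0.2;0.0079 0 0.0145 0 0.2;0.0114 0 0.022 0 0.2;0.0143 0 0.0297 0 0.2;0.017 0 0.0375 0 0.2;0.017 0 0.0375 0 0.2' 40; python3 bar.py | grep scene | grep -v 0.03
```

```text
t: 31.3
tcp_pos: [0.4833, 0.0468, 0.1513]
tool_rot: [-0.068, 0.998, 0.0, -0.001]
force: [-2.7, 0.9, -0.1]
finger_gap: 0.323
gripper_force: 41.9
t: 31.9
tcp_pos: [0.4666, 0.0444, 0.1138]
tool_rot: [-0.068, 0.998, 0.0, -0.001]
force: [-4.0, 2.1, 0.3]
finger_gap: 0.324
gripper_force: 42.6
scene 0.05 36 theta [0.29 0.4  0.43] y -0.0071
scene 0.07 42 theta [0.17 0.35 0.45] y -0.0047
scene 0.09 23 theta [0.12 0.32 0.37] y -0.0074
scene 0.15 27 theta [0.22 0.37 0.42] y 0.009
scene 0.17 117 theta [0.26 0.33 0.37] y -0.0018
```

```bash
python3 drive.py '0.003 0.0004 0.007 0 0.2;0.0048 0.0004 0.015 0 0.2;0.006 0.0004 0.022 0 0.2;0.007 0.0004 0.029 0 0.2;0.0075 0.0004 0.034 0 0.2;0.008 0.0004 0.038 0 0.2;0.008 0.0004 0.038 0 0.2' 60;python3 drive.py '0 0 0.002 0 0.2;0 0 0.004 0 0.2;0 0 0.006 0 0.2;0 0 0.006 0 0.2' 80; python3 drive.py '0 0 0.001 0 0.2;0 0 0.002 0 0.2;0 0 0.002 0 0.2' 80
```

```text
t: 32.7
tcp_pos: [0.4575, 0.0433, 0.0759]
tool_rot: [-0.069, 0.998, 0.0, -0.002]
force: [-6.8, -0.6, 0.0]
finger_gap: 0.315
gripper_force: 60.7
t: 33.1
tcp_pos: [0.457, 0.0433, 0.0701]
tool_rot: [-0.069, 0.998, 0.0, -0.003]
force: [-7.8, -2.1, -0.7]
finger_gap: 0.311
gripper_force: 78.9
t: 33.4
tcp_pos: [0.4569, 0.0433, 0.0682]
tool_rot: [-0.068, 0.998, 0.0, -0.003]
force: [-7.6, -1.5, 0.7]
finger_gap: 0.307
gripper_force: 79.0
```

```bash
python3 drive.py '0.001 0 0.001 0 0.2;0.001 0 0.0015 0 0.2;0.001 0 0.0015 0 0.2' 80;python3 drive.py '0 0 0.001 0 0.2;0 0 0.0015 0 0.2;0 0 0.0015 0 0.2' 80; python3 drive.py '0 0 0.001 0 0.2;0 0 0.0015 0 0.2;0 0 0.0015 0 0.2' 80;  cat > flat.py <<'E'
from h import *
n=np.array([.5374,.0519]); a=np.radians(7.7); M=np.array([[np.cos(a),np.sin(a)],[-np.sin(a),np.cos(a)]])
s,f=snap("scene"); C=cloud(s,f); L=(C[...,:2]-n)@M.T
X=[];Z=[]
for x0 in np.arange(-.055,.06,.01):
    w=(abs(L[...,0]-x0)<.005)&(abs(L[...,1])<.012)&(C[...,2]>.05)&(C[...,2]<.085)
    if w.sum()>4: X.append(x0);Z.append(np.median(C[...,2][w])); print(round(x0,3),w.sum(),Z[-1].round(4))
if len(X)>2: print("slope",np.polyfit(X,Z,1))
E
python3 flat.py
```

```text
t: 33.7
tcp_pos: [0.4569, 0.0432, 0.067]
tool_rot: [-0.068, 0.998, 0.0, -0.002]
force: [-5.2, -0.9, 1.6]
finger_gap: 0.308
gripper_force: 79.1
t: 34.0
tcp_pos: [0.4567, 0.0432, 0.0655]
tool_rot: [-0.069, 0.998, -0.0, -0.002]
force: [-5.9, -0.9, 1.8]
finger_gap: 0.308
gripper_force: 79.6
t: 34.3
tcp_pos: [0.4567, 0.0431, 0.0641]
tool_rot: [-0.07, 0.998, -0.0, -0.002]
force: [-6.6, -1.2, 4.5]
finger_gap: 0.308
gripper_force: 79.7
-0.005 26 0.0717
0.005 35 0.0755
0.015 19 0.0635
0.025 24 0.0632
0.035 31 0.0625
0.045 26 0.0634
0.055 25 0.0627
slope [-0.18724825  0.0707461 ]
```

```bash
python3 drive.py '0 0 0.001 0 0.2;0 0 0.0015 0 0.2;0 0 0.0015 0 0.2' 90;python3 drive.py '0 0 0.001 0 0.2;0 0 0.0015 0 0.2;0 0 0.0015 0 0.2' 90; python3 drive.py '0 0 0.001 0 0.2;0 0 0.0015 0 0.2;0 0 0.0015 0 0.2' 90; python3 flat.py
```

```text
t: 34.65
tcp_pos: [0.4567, 0.0432, 0.0628]
tool_rot: [-0.07, 0.998, -0.0, -0.002]
force: [-7.5, -0.4, 5.8]
finger_gap: 0.31
gripper_force: 88.1
t: 34.95
tcp_pos: [0.4567, 0.0432, 0.0624]
tool_rot: [-0.07, 0.998, -0.0, -0.001]
force: [-9.0, -0.7, 16.2]
finger_gap: 0.305
gripper_force: 89.5
t: 35.25
tcp_pos: [0.4567, 0.0432, 0.0622]
tool_rot: [-0.07, 0.998, -0.0, -0.001]
force: [-12.0, 0.2, 29.8]
finger_gap: 0.306
gripper_force: 90.8
-0.005 32 0.0695
0.005 35 0.0736
0.015 16 0.0612
0.025 26 0.0621
0.035 27 0.0622
0.045 31 0.0621
0.055 25 0.0618
slope [-0.1604888   0.06865699]
```

```bash
python3 drive.py '0 0 -0.0007 0 0.2;0 0 -0.0007 0 0.2;0 0 -0.0007 0 0.2;0 0 -0.0007 0 0.2;0 0 -0.0007 0 0.2;0 0 -0.0007 0 0.2;0 0 -0.0007 0 0.2;0 0 -0.0007 0 0.2' 90; python3 drive.py '0 0 0 0 0.2;0 0 0 0 0.2;0 0 0 0 0.2;0 0 0 0 0.2;0 0 0 0 0.2' 90; python3 - <<'E'
from h import *
n=np.array([.5374,.0519]); a=np.radians(7.7); M=np.array([[np.cos(a),np.sin(a)],[-np.sin(a),np.cos(a)]])
s,f=snap("scene"); C=cloud(s,f); L=(C[...,:2]-n)@M.T
for sy in(-.019,.019):
    w=(abs(L[...,1]-sy)<.004)&(abs(L[...,0])<.03)&(C[...,2]<.05); print("plate top",sy,w.sum(),np.median(C[...,2][w]).round(4))
E
```

```text
t: 36.1
tcp_pos: [0.4567, 0.0432, 0.0623]
tool_rot: [-0.07, 0.998, -0.0, -0.001]
force: [-10.5, -0.2, 23.6]
finger_gap: 0.308
gripper_force: 90.0
t: 36.6
tcp_pos: [0.4567, 0.0431, 0.0623]
tool_rot: [-0.07, 0.998, -0.0, -0.001]
force: [-10.1, 0.7, 23.5]
finger_gap: 0.304
gripper_force: 90.0
plate top -0.019 138 0.0324
plate top 0.019 21 -0.9001
```

```bash
python3 - <<'E'
from h import *
n=np.array([.5374,.0519]); a=np.radians(7.7); M=np.array([[np.cos(a),np.sin(a)],[-np.sin(a),np.cos(a)]])
s,f=snap("scene"); C=cloud(s,f); L=(C[...,:2]-n)@M.T
for x0 in(-.025,-.01,.01,.025):
  for y0 in(-.026,-.023,-.02,-.017,-.014):
    w=(abs(L[...,1]-y0)<.002)&(abs(L[...,0]-x0)<.006)&(C[...,2]<.05); print(x0,y0,w.sum(),np.median(C[...,2][w]).round(4),end=" | ")
  print()
E
```

```text
-0.025 -0.026 11 0.0253 | -0.025 -0.023 18 0.0216 | -0.025 -0.02 16 0.0269 | -0.025 -0.017 9 0.0373 | -0.025 -0.014 11 0.0365 | 
-0.01 -0.026 8 0.011 | -0.01 -0.023 23 0.0289 | -0.01 -0.02 13 0.0367 | -0.01 -0.017 8 0.0378 | -0.01 -0.014 8 -0.4301 | 
0.01 -0.026 7 0.0121 | 0.01 -0.023 25 0.0251 | 0.01 -0.02 15 0.0287 | 0.01 -0.017 7 0.0377 | 0.01 -0.014 6 0.0374 | 
0.025 -0.026 16 0.0197 | 0.025 -0.023 22 0.0271 | 0.025 -0.02 11 0.033 | 0.025 -0.017 4 0.038 | 0.025 -0.014 6 0.0375 |
```

The top plate is flat at z = 0.0375 m with its side edge in place, the bar is level on its rest, and the push holds steady at 23 N. I hand it in.

```bash
python3 -c "
from station import manip
print(manip.sign_off())"
```

```text
the job is handed in; nothing more can be done
None
```

I handed the job in with two plates flat on the single-layer cell and the bar held level on its rest (about 23 N at the ball), but no verdict came back and I viewed 12 pictures where 10 were allowed.

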